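# Charge the nut dispenser with the loading chute

## Robot

A 6-joint arm with a two-finger parallel gripper is mounted at the origin on a cart in front of the work surface, level with it; the furniture and walls round the work are solid. World frame = base frame: x ahead of the robot, y to its left, z up, the work surface at z = 0. Lengths are in m, angles in degrees, forces in N, time in s.
With the tool pointing down it reaches from about 0.4 to 0.825 m from the base axis. Payload 7 kg.
Tool frame: the origin (TCP) lies midway between the tips of the shut fingers; the grasp point (between the pads) lies r.hold_point_z behind it (r.hold_point_z is the distance from the TCP to the grasp point, in m); z points along the fingers, x is the direction in which the jaws open and shut, and the axes are right-handed (so a half turn about z gives the same grasp; the last joint's range is limited). The gripper opens to 88 mm and grips with 3 to 60 N. Pads are 19 mm wide; open, the fingers measure 130 mm over their backs; the gripper's body (78 mm by 193 mm) begins 47 mm behind the grasp point.
Start: joints at [87.267, 20.546, 0.682, 0, -70.136, -16.507], TCP at [0.222, 0.637, 0.227] pointing down, gripper open.
Joint ranges: [-176.03, 176.03], [-82.01, 121.73], [-58.28, 71.71], [-173.87, 95.51], [-174.79, -0.11], [-173.66, 173.66]. Speed limits (degrees/s): [136.94, 136.94, 172.46, 180, 180, 180].

## Interface

Orientations are given as [roll, pitch, yaw] about the fixed x, y, z axes, in that order (R = Rz(yaw) Ry(pitch) Rx(roll)).
In Python, from plant import get_state, viewer, close_job, r gives the robot as it stands.
- The arm moves only by the tool apply_moves, never from a script. Its argument "plan" is a list of rows, each a list of 3 entries, a list of its own where there are three numbers: the closure in counts, from 0 (fully open) to 255 (shut), then the shift along the tool's x, y, z in units of 50 mm (1.0 is 50 mm), then the turn about the tool's z in units of 6 degrees (1.0 is 6 degrees). A call has 1 to 12 rows; each row shifts and turns the commanded pose from where the row before left it, along the tool's axes as they then stand; what a row does not reach is not made up. A row lasts 1/8 s, in which the tool goes at most 62.5 mm and 10.7 degrees, less where a joint would pass 70% of its speed; a pose out of reach is approached as far as the arm can. A call is refused whole if a number of a shift passes 1 or a number of a turn 1, either way. A call with a gripper value outside its range is refused whole. The fingers move at their own pace and stop on an object; "squeeze" is the grip in N (left out, the last holds). Time passes only in rows, so rows that do not move let the fingers close. It gives the time, the measured TCP pose, the force and the opening at its end, in the units of the state.
- get_state(): the state, without advancing time (a new reading comes with each control period).
- viewer.capture(name): name is "scene" or "side" or "wrist"; returns a dict with "frame" (384x512x3 uint8, blue, green, red), "K" (3x3 intrinsics, pixels), "D" ([k1, k2, p1, p2, k3] as OpenCV has them; the pictures are not rectified), "R" (3x3) and "t" (3): a world point X has camera coordinates R X + t; the wrist camera has in their place "mount" (4x4, takes a point from camera to tool coordinates, whose origin is the TCP and whose axes are the tool frame's). Camera axes: x right, y down, z forward; pixel columns grow to the right and rows downward; lengths in m; the calibration is good to about 2 mm. A picture is of the moment at which its call begins: read the wrist's pose just before it. There is no depth.
- close_job(): hands the job in, once; it reports no verdict.
The state is a dict: "time_s": time; "joints": joint angles; "qd": joint speeds; "joint_torque": joint torques, N m; "tcp_pos": TCP position; "eef_rot": TCP orientation; "contact_force": force on the tool from outside, world axes, zero at the start; "moment": the same for the moment, N m; "gripper_width": finger opening in m.
Only numpy, scipy, OpenCV 4.12 (cv2) and the standard library are available. Lean on these libraries where they do the work, as an engineer would, in place of code of your own. Each camera call takes 0.05 s, during which the arm holds its last target.

## Task

Load the nut dispenser: pick up the chute with its five nuts, keep it level while you push its nose in through the spring flap, and let the saddle under it down over the rest rail. Keeping the saddle bearing lightly on the rail, tip the chute until all five nuts have slid inside, then level it, draw it out so that the flap shuts, and stand the empty chute back on its feet on the bench. Never force the chute against the dispenser, and leave the other things on the bench alone.

Things in the scene. Friction and masses are not known exactly. Their poses are not given: they have to be found in the camera images.
- dispenser: Nut dispenser of grey sheet steel with clear sides, screwed to the bench; body 110 (x) x 70 (y) x 167 mm high. Origin: underside, under the body's middle; z up, +x = the way the chute is pushed in. Loading face at x = -55 mm. A sloping floor inside leads to an open picking tray at x = 52 to 95 mm. Pressing the chute on it with more than 20 N would bend it.
- throat (a point): Centre of the throat, the opening in the loading face (wall 3 mm): 41 mm wide (y), from 91 to 153 mm above the bench; this point is 122 mm up. Axes as the dispenser. Closed by the flap just behind it. Free depth behind it 100 mm. The rest rail runs across in front of its lower half.
- slots (a point): Middle of the slots in the two bracket ears (22 to 25 mm either side, 90 to 129 mm up, standing 19 mm out from the loading face); 11 mm outside that face, 110 mm up; axes as the dispenser. The rest rail, a round bar 6 mm thick along y, is clamped in the slots: its axis passes straight above or below this point, anywhere from 101 to 119 mm up. Its height is not measured: see or feel it.
- flap (a joint): Sprung steel flap, 39 x 60 mm, that shuts the throat, hinged along its top edge 154.5 mm above the bench. 0 = shut (hanging); grows to 1.5 rad as the nose pushes it inward and up; 1 to 4 N on the nose. It lies on the chute's walls while the chute is in and shuts by itself after it.
- chute: Loading chute: straight aluminium channel 230 mm long, 29 wide outside, 24 inside, 17 high, open on top, tail closed, nose open with bevelled walls; 0.2 kg. Its tail foot and deep lug hold the channel's underside 14 mm above the bench. Origin: on the bench under its middle; x along it to the nose (tip at x = +115 mm), z up. Nuts start to slide at 10 to 17 degrees of tilt.
- chute_grip (a point): Where to grip the chute: midway between its outer walls (29 mm apart), at the middle of the black rubber strips (52 mm long) on them, half-way up the channel: 22.5 mm above the chute's origin and 43 mm from it towards the tail. Axes as the chute. The saddle point is 98 mm ahead of it along x and 11.5 mm below it.
- saddle (a point): Saddle: a 9 mm gap under the chute between two cross lugs, the tail-side one deep (14 mm below the underside), the nose-side one shallow (5 mm; 3.5 thick). Point: mid-gap, 3 mm below the underside, 60 behind the nose tip; the rail's axis is here when seated. With this point 6 to 10 mm above the rail's axis the shallow lug passes over the rail and the deep lug butts on it. Axes as the chute.
- nut_1: One of five equal plated steel hexagon nuts, 19 mm across flats, 22 across corners, 10 high, 18 g, lying in a row in the tail part of the chute. Origin: centre of its underside.
- nut_2: One of five equal plated steel hexagon nuts, 19 mm across flats, 22 across corners, 10 high, 18 g, lying in a row in the tail part of the chute. Origin: centre of its underside.
- nut_3: One of five equal plated steel hexagon nuts, 19 mm across flats, 22 across corners, 10 high, 18 g, lying in a row in the tail part of the chute. Origin: centre of its underside.
- nut_4: One of five equal plated steel hexagon nuts, 19 mm across flats, 22 across corners, 10 high, 18 g, lying in a row in the tail part of the chute. Origin: centre of its underside.
- nut_5: One of five equal plated steel hexagon nuts, 19 mm across flats, 22 across corners, 10 high, 18 g, lying in a row in the tail part of the chute. Origin: centre of its underside.
- pliers_2: Bystander: pliers with red handles, 181 mm long, lying on the bench. Origin under its middle.
- screwdriver_2: Bystander: screwdriver with a yellow handle, 190 mm long, lying on the bench. Origin under its middle.
- tape_measure: Bystander: pocket tape measure, 40 x 80 x 66 mm, standing on the bench. Origin under its middle.
- sand_block: Bystander: brown sanding block, 65 x 100 x 28 mm, lying on the bench. Origin under its middle.

How it is judged:
By the outcome, as a careful person would: the job done as asked, in the order asked, and still so for the second after the job is handed in, with the robot touching nothing.
It also fails if it takes over 72 s, if anything falls off the work surface, if the arm or the gripper's body presses on something with over 40 N, if the wrist force passes 120 N, or if a joint passes its speed limit or range.

## Working session

There is one attempt and no reset: what is moved stays moved. The work goes in short steps, Python scripts to look and compute and a tool call to move; the robot and the scene stay as the last step left them, time stands still between calls to the robot, and variables do not carry over. Pictures are saved under pics/ and viewed, and the job is handed in when it is done.

Besides the shell and the picture viewer there is one more tool, called as name(argument=value, ...) on one line, values as JSON. apply_moves: Moves the arm, as the interface text tells. Its arguments: {"type":"object","properties":{"plan":{"type":"array","items":{"type":"array"}},"squeeze":{"type":"number"}},"required":["plan"]}

```bash
ls; mkdir -p pics
python3 - <<'E'
from plant import get_state, viewer, r
import cv2,json,numpy as np,pickle
s=get_state();print(s, r.hold_point_z)
d={}
for n in ["scene","side","wrist"]:
    c=viewer.capture(n); cv2.imwrite(f"pics/{n}0.png",c["frame"]); d[n]=c
    print(n,{k:np.round(v,4).tolist() for k,v in c.items() if k!="frame"})
pickle.dump(d,open("cap0.pkl","wb"))
print(get_state()['time_s'])
E
```

```text
pics
{'time_s': 0.0, 'joints': array([ 8.72670598e+01,  2.05916950e+01,  6.34567577e-01, -1.94316901e-02,
       -7.01353137e+01, -1.65054929e+01]), 'qd': array([-0.0503844 , -0.01348265, -0.02708308,  0.03317804,  0.06263382,
       -0.00721841]), 'joint_torque': array([-3.15200650e-04, -5.82704079e+01,  2.93067098e+01,  6.99781626e+00,
        6.93427603e-03, -1.61124613e-04]), 'tcp_pos': array([0.22229719, 0.63683924, 0.22562794]), 'eef_rot': array([-1.79991249e+02, -9.38219718e-02, -1.09245058e+02]), 'contact_force': array([ 0.12220571,  0.49333632, -0.52203923]), 'moment': array([ 0.02422278,  0.02123249, -0.04510618]), 'gripper_width': 0.08750309974412908} 0.0188
scene {'K': [[399.71, 0.0, 257.2502], [0.0, 399.71, 193.0213], [0.0, 0.0, 1.0]], 'D': [-0.0578, 0.0, 0.0, 0.0, 0.0], 'R': [[0.4788, -0.8779, 0.0019], [-0.6764, -0.3703, -0.6367], [0.5597, 0.3035, -0.7711]], 't': [-0.3067, 0.4365, 0.8653]}
side {'K': [[349.8892, 0.0, 254.078], [0.0, 349.8892, 189.3662], [0.0, 0.0, 1.0]], 'D': [0.0267, 0.0, 0.0, 0.0, 0.0], 'R': [[0.9627, -0.2699, -0.0212], [-0.165, -0.5229, -0.8363], [0.2146, 0.8086, -0.5479]], 't': [-0.5485, 0.1534, 0.9624]}
wrist {'K': [[334.7862, 0.0, 257.6914], [0.0, 334.7862, 196.774], [0.0, 0.0, 1.0]], 'D': [-0.0216, 0.0, 0.0, 0.0, 0.0], 'mount': [[1.0, -0.0, -0.001, -0.0001], [0.0003, 0.9603, 0.279, -0.0767], [0.001, -0.279, 0.9603, -0.1568], [0.0, 0.0, 0.0, 1.0]]}
0.15
```

View pics/scene0.png

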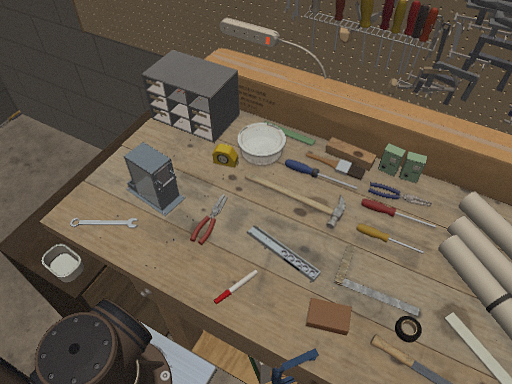

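View pics/side0.png

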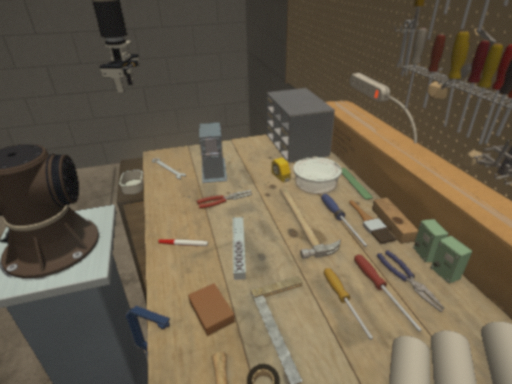

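View pics/wrist0.png

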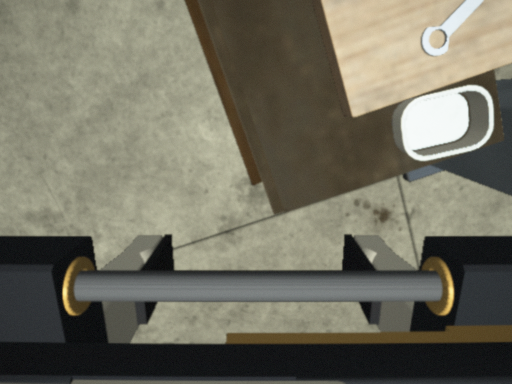

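Run:
```python
import pickle,cv2
d=pickle.load(open("cap0.pkl","rb"))
f=d["scene"]["frame"]
cv2.imwrite("pics/sz1.png",cv2.resize(f[135:235,90:240],None,fx=5,fy=5,interpolation=cv2.INTER_CUBIC))
cv2.imwrite("pics/sz2.png",cv2.resize(f[215:290,230:340],None,fx=7,fy=7,interpolation=cv2.INTER_CUBIC))
f=d["side"]["frame"]
cv2.imwrite("pics/sd1.png",cv2.resize(f[115:290,175:275],None,fx=3.4,fy=3.4,interpolation=cv2.INTER_CUBIC))
```

```text
(no output)
```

View pics/sz1.png

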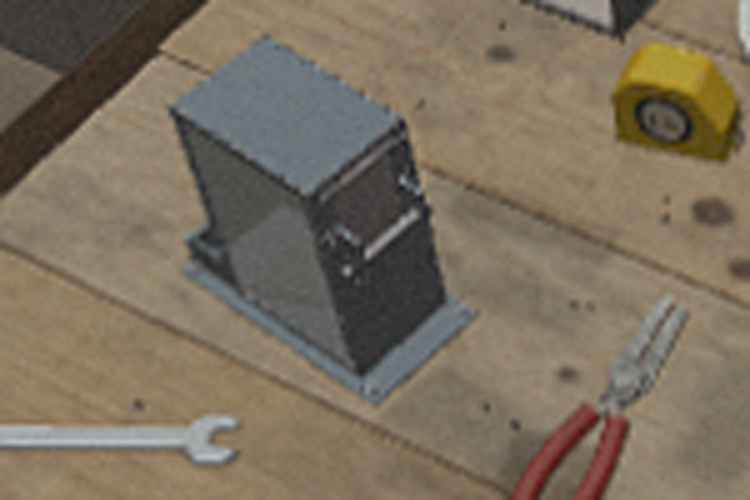

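View pics/sz2.png

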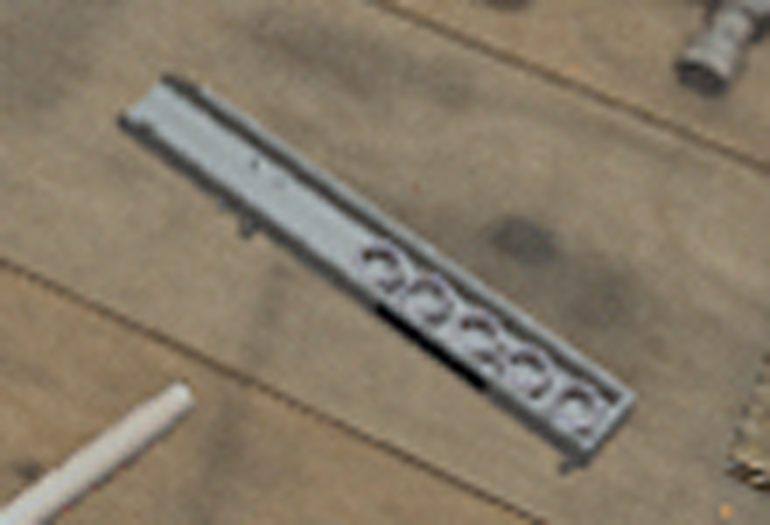

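View pics/sd1.png

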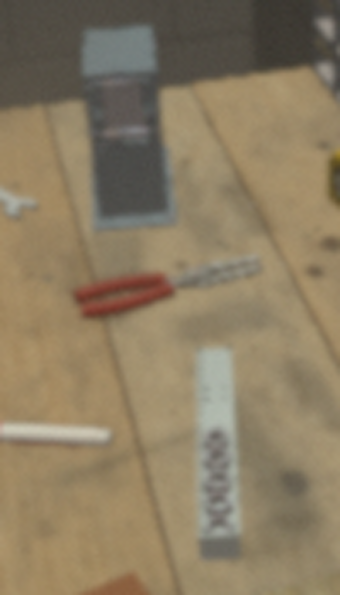

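```bash
cat > h.py <<'E'
import numpy as np,cv2,pickle
from scipy.optimize import least_squares
from scipy.spatial.transform import Rotation as Ro
def camRt(c,s=None):
    if "R" in c: return np.array(c["R"]),np.array(c["t"])
    T=np.eye(4);T[:3,:3]=Ro.from_euler('xyz',s["eef_rot"],degrees=True).as_matrix();T[:3,3]=s["tcp_pos"]
    W=np.linalg.inv(T@np.array(c["mount"]));return W[:3,:3],W[:3,3]
def proj(X,c,s=None):
    R,t=camRt(c,s);return cv2.projectPoints(np.array(X,float).reshape(-1,3),cv2.Rodrigues(R)[0],t,np.array(c["K"]),np.array(c["D"]))[0].reshape(-1,2)
def place(p,L):
    L=np.array(L,float).reshape(-1,3);a=p[2];R=np.array([[np.cos(a),-np.sin(a),0],[np.sin(a),np.cos(a),0],[0,0,1]])
    return L@R.T+[p[0],p[1],p[3] if len(p)>3 else 0]
def fit(obs,p0):
    # obs: list of (cap,state,L(n,3),px(n,2))
    f=lambda p:np.concatenate([(proj(place(p,L),c,s)-px).ravel() for c,s,L,px in obs])
    return least_squares(f,p0,loss='soft_l1',f_scale=1.0)
def crop(U,f,off): return (np.array(U,float)+.5)/f-.5+np.array(off)
E
python3 - <<'E'
from h import *
d=pickle.load(open("cap0.pkl","rb"))
sc,sd=d["scene"],d["side"]
L=np.array([[-55,35,167],[-55,-35,167],[55,35,167],[55,-35,167]])/1e3
px=crop([[310,195],[405,120],[172,107],[268,38]],5,(90,135))
L2=np.array([[-55,35,167],[-55,-35,167]])/1e3
px2=crop([[86,77],[158,72]],3.4,(175,115))
q=fit([(sc,None,L,px),(sd,None,L2,px2)],[.4,.6,1.5])
print("disp",q.x[:2],np.degrees(q.x[2]),q.fun.round(1))
L=np.array([[-115,-14.5,31],[-115,14.5,31],[115,-14.5,15],[115,14.5,15],[-17,14.5,31],[-69,14.5,31]])/1e3
px=crop([[635,393],[585,458],[165,76],[121,120],[378,308],[487,383]],7,(230,215))
L2=np.array([[-115,-14.5,31],[-115,14.5,31],[115,-14.5,15],[115,14.5,15]])/1e3
px2=crop([[240,540],[200,540],[231,348],[198,348]],3.4,(175,115))
q2=fit([(sc,None,L,px),(sd,None,L2,px2)],[.5,.3,1.5])
print("chute",q2.x[:2],np.degrees(q2.x[2]),q2.fun.round(1))
for zr in (.101,.110,.119):
  print(zr,((proj(place(q.x,[[-.066,.025,zr],[-.066,-.025,zr]]),sc)-[90,135]+.5)*5).round(1).tolist())
pickle.dump((q.x,q2.x),open("pose0.pkl","wb"))
g=place(q2.x,[[-.043,0,.0225]])[0];print("grip",g)
E
```

```text
disp [0.49009443 0.26127132] 81.95788596994045 [ 0.4  0.1  0.1 -0.2  0.3  0.  -0.1 -0.3 -0.7 -0.5 -0.3 -0.6]
chute [ 0.48181331 -0.16168627] 77.20614331619123 [ 0.1  0.8  0.5 -0.8  0.3  0.8 -0.3  0.9  0.  -1.7  0.1 -0.8 -0.3 -1.1
 -0.9 -0.5  0.3  0.6  0.1  1. ]
0.101 [[363.5, 274.2], [426.6, 220.0]]
0.11 [[360.5, 263.7], [424.1, 209.4]]
0.119 [[357.5, 253.0], [421.6, 198.6]]
grip [ 0.47229122 -0.20361871  0.0225    ]
```

```bash
cat > pl.py <<'E'
import numpy as np,json,sys
def axes(yaw):
    a=np.radians(yaw);return np.array([np.cos(a),np.sin(a),0]),np.array([np.sin(a),-np.cos(a),0]),np.array([0,0,-1.])
def plan(pos,yaw,wps,nd=2):
    """wps: list of (pos,yaw,nrows). returns rows [shift,turn], final"""
    pos=np.array(pos,float);rows=[]
    for tp,ty,n in wps:
        p0=pos.copy();y0=yaw;tp=np.array(tp,float)
        for i in range(n):
            g=p0+(tp-p0)*(i+1)/n;gy=y0+(ty-y0)*(i+1)/n
            A=np.array(axes(yaw));u=np.round(A@(g-pos)/.05,nd);t=round(-(gy-yaw)/6,nd)
            if abs(u).max()>1 or abs(t)>1 or np.linalg.norm(u)*50>62.5: print("LIMIT",u,t)
            pos=pos+A.T@u*.05;yaw=yaw-6*t
            rows.append([(u+0.).tolist(),t+0.])
    return rows,pos,yaw
def show(rows,g):
    for i in range(0,len(rows),12): print(json.dumps([[g]+r for r in rows[i:i+12]]))
E
python3 - <<'E'
from pl import *
r,p,y=plan([.222,.637,.227],-109.24+360,[([.42,.33,.27],212,9),([.472,-.204,.16],167.2,13)])
show(r,0);print(p,y)
E
```

```text
[[0, [0.5, -0.64, -0.1], 0.72], [0, [0.45, -0.68, -0.09], 0.72], [0, [0.4, -0.7, -0.1], 0.71], [0, [0.34, -0.74, -0.09], 0.72], [0, [0.29, -0.76, -0.1], 0.72], [0, [0.23, -0.78, -0.09], 0.72], [0, [0.17, -0.79, -0.1], 0.71], [0, [0.11, -0.8, -0.09], 0.72], [0, [0.05, -0.81, -0.1], 0.72], [0, [0.37, -0.74, 0.17], 0.57], [0, [0.32, -0.76, 0.17], 0.58], [0, [0.28, -0.78, 0.17], 0.57]]
[[0, [0.22, -0.79, 0.17], 0.58], [0, [0.18, -0.81, 0.17], 0.57], [0, [0.14, -0.81, 0.17], 0.58], [0, [0.08, -0.82, 0.16], 0.57], [0, [0.03, -0.83, 0.17], 0.57], [0, [-0.02, -0.82, 0.17], 0.58], [0, [-0.06, -0.83, 0.17], 0.57], [0, [-0.12, -0.81, 0.17], 0.58], [0, [-0.16, -0.81, 0.17], 0.57], [0, [-0.21, -0.8, 0.17], 0.58]]
[ 0.47177235 -0.20394473  0.16      ] 167.1800000000002
```

apply_moves(plan=[[0,[0.5,-0.64,-0.1],0.72],[0,[0.45,-0.68,-0.09],0.72],[0,[0.4,-0.7,-0.1],0.71],[0,[0.34,-0.74,-0.09],0.72],[0,[0.29,-0.76,-0.1],0.72],[0,[0.23,-0.78,-0.09],0.72],[0,[0.17,-0.79,-0.1],0.71],[0,[0.11,-0.8,-0.09],0.72],[0,[0.05,-0.81,-0.1],0.72]])

```text
time_s: 1.27
tcp_pos: [0.4206, 0.329, 0.2696]
eef_rot: [-180.0, -0.0, -148.1]
contact_force: [0.4, -0.4, -0.4]
gripper_width: 0.0872
```

apply_moves(plan=[[0,[0.37,-0.74,0.17],0.57],[0,[0.32,-0.76,0.17],0.58],[0,[0.28,-0.78,0.17],0.57],[0,[0.22,-0.79,0.17],0.58],[0,[0.18,-0.81,0.17],0.57],[0,[0.14,-0.81,0.17],0.58],[0,[0.08,-0.82,0.16],0.57],[0,[0.03,-0.83,0.17],0.57],[0,[-0.02,-0.82,0.17],0.58],[0,[-0.06,-0.83,0.17],0.57]])

```text
time_s: 2.52
tcp_pos: [0.4602, -0.082, 0.1849]
eef_rot: [180.0, 0.0, 177.5]
contact_force: [1.3, 0.7, -0.2]
gripper_width: 0.0878
```

apply_moves(plan=[[0,[-0.12,-0.81,0.17],0.58],[0,[-0.16,-0.81,0.17],0.57],[0,[-0.21,-0.8,0.17],0.58],[0,[0,0,0],0],[0,[0,0,0],0]])

```text
time_s: 3.15
tcp_pos: [0.4719, -0.2037, 0.1594]
eef_rot: [180.0, -0.0, 167.2]
contact_force: [-1.1, -0.6, 0.3]
gripper_width: 0.0876
```

```bash
cat > cap.py <<'E'
import sys,pickle,cv2
from plant import get_state, viewer
n,tag=sys.argv[1:3]
s=get_state();c=viewer.capture(n);pickle.dump((c,s),open(tag+".pkl","wb"))
cv2.imwrite(f"pics/{tag}.png",cv2.resize(c["frame"],None,fx=1.5,fy=1.5,interpolation=cv2.INTER_CUBIC))
print(s["time_s"],s["tcp_pos"].round(4),s["eef_rot"].round(2),s["contact_force"].round(2),s["moment"].round(3),s["gripper_width"],s["joints"].round(1))
E
python3 cap.py wrist w1
```

```text
3.15 [ 0.4719 -0.2037  0.1594] [ 1.8000e+02 -3.0000e-02  1.6716e+02] [-1.15 -0.59  0.35] [ 0.148 -0.113  0.013] 0.0876387378656259 [ -1.4   8.7 -24.9  -0.  -56.5 -11.4]
```

View pics/w1.png

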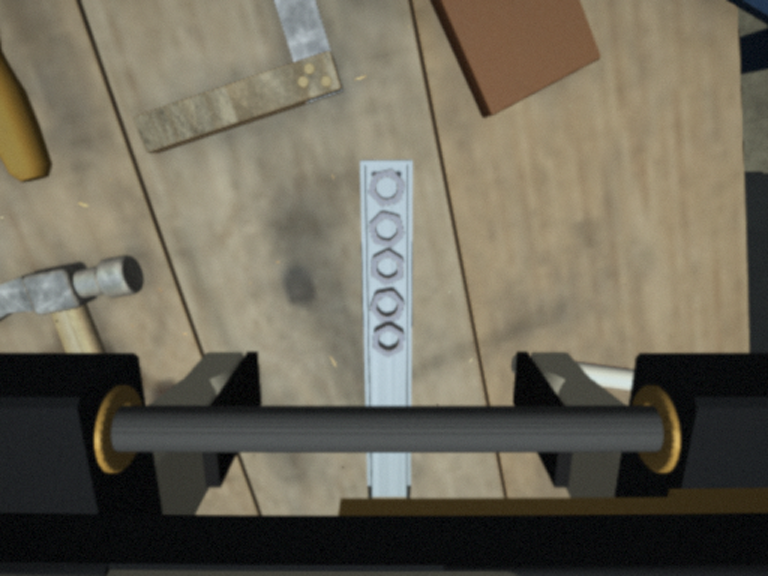

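Run:
```python
import pickle,cv2
from h import *
c,s=pickle.load(open("w1.pkl","rb"))
f=c["frame"]
a=cv2.resize(f[100:245,225:290],None,fx=6,fy=6,interpolation=cv2.INTER_CUBIC)[:600]
b=cv2.resize(f[235:345,225:290],None,fx=6,fy=6,interpolation=cv2.INTER_CUBIC)[:600]
cv2.imwrite("pics/w1z.png",np.hstack([a,b]))
p=pickle.load(open("pose0.pkl","rb"))[1]
L=np.array([[-115,-14.5,31],[-115,14.5,31],[-69,14.5,31],[0,14.5,31],[55,14.5,31],[55,-14.5,31]])/1e3
print(proj(place(p,L),c,s).round(1).tolist())
```

```text
[[241.1, 103.8], [276.4, 103.8], [275.6, 159.2], [274.6, 233.8], [273.8, 286.8], [243.7, 286.8]]
```

View pics/w1z.png

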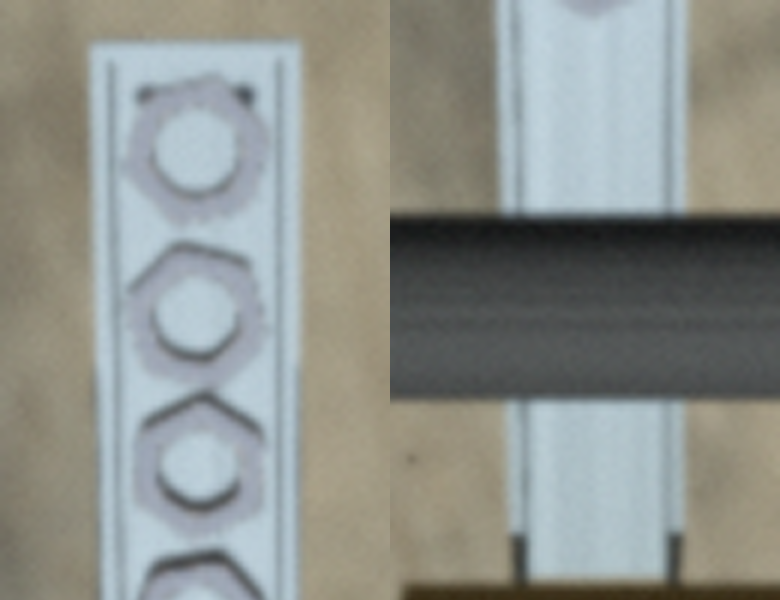

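Run:
```python
from h import *
from pl import *
c,s=pickle.load(open("w1.pkl","rb"))
p0=pickle.load(open("pose0.pkl","rb"))[1]
def f(p):
    a=proj(place(p,[[-.115,-.0145,.031],[-.115,.0145,.031]]),c,s)
    res=list((a-[[239.9,107.1],[275.1,107.1]]).ravel())
    for x,v,ul,ur in ((0.01,251.7,243,274.7),(.095,318,245,274.2)):
        # walls at row v: interpolate along the edge
        for y,u in ((-.0145,ul),(.0145,ur)):
            q=proj(place(p,[[-.115,y,.031],[0,y,.031],[.095,y,.031]]),c,s)
            res.append(np.interp(v,q[:,1],q[:,0])-u)
    return res
q=least_squares(f,p0)
print(q.x[:2],np.degrees(q.x[2]),np.round(q.fun,1))
pickle.dump(q.x,open("chute.pkl","wb"))
g=place(q.x,[[-.043,0,0]])[0]; print(g)
tz=.0225-.0188
for dx in (0,):
  r,p,y=plan([.47177,-.20394,.16],167.18,[([g[0],g[1],tz],np.degrees(q.x[2])+90,6)]);show(r,0);print(p,y)
```

```text
[ 0.48240313 -0.15915018] 77.70967139822484 [ 0.   0.2 -0.  -0.2  0.4 -0.2 -0.  -0.1]
[ 0.47324991 -0.20116469  0.        ]
[[0, [0.0, 0.01, 0.52], -0.01], [0, [-0.01, 0.01, 0.52], -0.02], [0, [0.0, 0.01, 0.52], -0.01], [0, [0.0, 0.01, 0.52], -0.02], [0, [0.0, 0.01, 0.53], -0.01], [0, [-0.01, 0.01, 0.52], -0.02]]
[ 0.47340093 -0.20123018  0.0035    ] 167.72000000000003
```

apply_moves(plan=[[0,[0.0,0.01,0.52],-0.01],[0,[-0.01,0.01,0.52],-0.02],[0,[0.0,0.01,0.52],-0.01],[0,[0.0,0.01,0.52],-0.02],[0,[0.0,0.01,0.53],-0.01],[0,[-0.01,0.01,0.52],-0.02],[0,[0,0,0],0]])

```text
time_s: 4.08
tcp_pos: [0.4734, -0.1999, 0.0024]
eef_rot: [-180.0, -0.1, 167.8]
contact_force: [0.7, -0.5, -0.3]
gripper_width: 0.0876
```

apply_moves(plan=[[255,[0,0,0],0],[255,[0,0,0],0],[255,[0,0,0],0],[255,[0,0,0],0],[255,[0,0,0],0],[255,[0,0,0],0]], squeeze=45)

```text
time_s: 4.82
tcp_pos: [0.4738, -0.201, 0.0031]
eef_rot: [180.0, 0.0, 167.7]
contact_force: [0.4, 0.4, 0.2]
gripper_width: 0.0334
```

```bash
python3 cap.py wrist w2
```

```text
4.825 [ 0.4738 -0.201   0.0031] [180.     0.   167.71] [0.39 0.4  0.21] [ 0.088 -0.065  0.05 ] 0.033410398453736306 [ -1.1  20.7 -34.4  -0.  -34.9 -11.2]
```

View pics/w2.png

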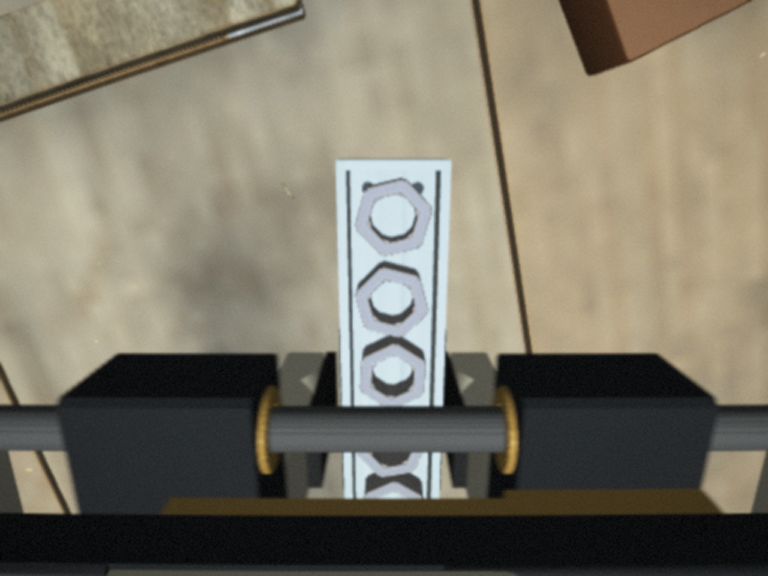

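apply_moves(plan=[[255,[0,0,0],0],[255,[0,0,0],0],[255,[0,0,0],0]])

```text
time_s: 5.25
tcp_pos: [0.4736, -0.201, 0.003]
eef_rot: [-180.0, -0.0, 167.7]
contact_force: [-0.5, -0.4, 1.4]
gripper_width: 0.0285
```

```bash
python3 cap.py wrist w3
python3 - <<'E'
from h import *
c,s=pickle.load(open("w3.pkl","rb"))
f=c["frame"];cv2.imwrite("pics/w3z.png",cv2.resize(f[95:345,190:330],None,fx=2.4,fy=2.4,interpolation=cv2.INTER_CUBIC))
E
```

```text
5.25 [ 0.4736 -0.201   0.003 ] [-1.8000e+02 -2.0000e-02  1.6772e+02] [-0.52 -0.37  1.4 ] [-0.023  0.339  0.002] 0.02854140400678453 [ -1.1  20.7 -34.5   0.  -34.9 -11.2]
```

View pics/w3z.png

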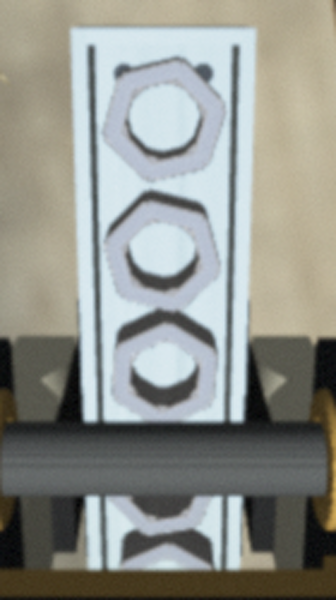

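Run:
```python
from h import *
c,s=pickle.load(open("w3.pkl","rb"))
p0=pickle.load(open("chute.pkl","rb"))
def f(p):
    a=proj(place(p,[[-.115,-.0145,.031],[-.115,.0145,.031]]),c,s)
    res=list((a-[[219.6,106.7],[296.7,106.7]]).ravel())
    for v,ul,ur in ((270,225.4,292),(330.4,227.5,290)):
        for y,u in ((-.0145,ul),(.0145,ur)):
            q=proj(place(p,[[-.115,y,.031],[-.05,y,.031],[0,y,.031]]),c,s)
            res.append(np.interp(v,q[:,1],q[:,0])-u)
    return res
q=least_squares(f,p0)
print(q.x[:2],np.degrees(q.x[2]),np.round(q.fun,1))
g=place(q.x,[[-.043,0,0]])[0]
a=q.x[2];d=np.array([np.cos(a),np.sin(a)]);dt=s["tcp_pos"][:2]-g[:2]
print("grip",g,"tcp minus grip: along",dt@d,"lat",dt@[-d[1],d[0]])
```

```text
[ 0.48349417 -0.15988931] 77.8856837030331 [-0.4  0.1  0.5 -0.1 -0.6  0.5 -0.6  0.6]
grip [ 0.47447006 -0.20193174  0.        ] tcp minus grip: along 0.0007627755193903114 lat 0.001005363838533365
```

```bash
cat >> pl.py <<'E'
def mj(pos,yaw,tp,ty,n,nd=2):
    pos=np.array(pos,float);p0=pos.copy();y0=yaw;tp=np.array(tp,float);rows=[]
    for i in range(n):
        s=(i+1)/n;s=10*s**3-15*s**4+6*s**5
        A=np.array(axes(yaw));u=np.round(A@(p0+(tp-p0)*s-pos)/.05,nd);t=round(-(y0+(ty-y0)*s-yaw)/6,nd)
        pos=pos+A.T@u*.05;yaw=yaw-6*t;rows.append([(u+0.).tolist(),t+0.])
    return rows,pos,yaw
E
python3 - <<'E'
from pl import *;from h import *
D=pickle.load(open("pose0.pkl","rb"))[0]
a=D[2];d=np.array([np.cos(a),np.sin(a)]);n=np.array([-d[1],d[0]])
g=place(D,[[-.055-.188,0,0]])[0][:2]+d*.0008+n*.001
r,p,y=mj([.4734,-.20123,.0035],167.72,[.4734,-.20123,.1140],167.72,9);show(r,255);print(p,y)
r,p,y=mj(p,y,[g[0],g[1],.114],171.96,12);show(r,255);print(p,y)
E
```

```text
[[255, [0.0, 0.0, -0.03], 0.0], [255, [0.0, 0.0, -0.14], 0.0], [255, [0.0, 0.0, -0.29], 0.0], [255, [0.0, 0.0, -0.42], 0.0], [255, [0.0, 0.0, -0.45], 0.0], [255, [0.0, 0.0, -0.42], 0.0], [255, [0.0, 0.0, -0.29], 0.0], [255, [0.0, 0.0, -0.14], 0.0], [255, [0.0, 0.0, -0.03], 0.0]]
[ 0.4734  -0.20123  0.114  ] 167.72
[[255, [0.01, 0.02, 0.0], 0.0], [255, [0.04, 0.13, 0.0], -0.03], [255, [0.08, 0.29, 0.0], -0.04], [255, [0.14, 0.46, 0.0], -0.08], [255, [0.17, 0.59, 0.0], -0.09], [255, [0.18, 0.66, 0.0], -0.11], [255, [0.18, 0.66, 0.0], -0.11], [255, [0.15, 0.59, 0.0], -0.1], [255, [0.11, 0.47, 0.0], -0.07], [255, [0.07, 0.29, 0.0], -0.05], [255, [0.03, 0.13, 0.0], -0.02], [255, [0.0, 0.03, 0.0], -0.01]]
[0.45541358 0.02175966 0.114     ] 171.98
```

apply_moves(plan=[[255,[0.0,0.0,-0.03],0.0],[255,[0.0,0.0,-0.14],0.0],[255,[0.0,0.0,-0.29],0.0],[255,[0.0,0.0,-0.42],0.0],[255,[0.0,0.0,-0.45],0.0],[255,[0.0,0.0,-0.42],0.0],[255,[0.0,0.0,-0.29],0.0],[255,[0.0,0.0,-0.14],0.0],[255,[0.0,0.0,-0.03],0.0]])

```text
time_s: 6.42
tcp_pos: [0.4738, -0.2009, 0.1138]
eef_rot: [180.0, 0.0, 167.7]
contact_force: [-0.2, -0.8, -3.3]
gripper_width: 0.0284
```

apply_moves(plan=[[255,[0.01,0.02,0.0],0.0],[255,[0.04,0.13,0.0],-0.03],[255,[0.08,0.29,0.0],-0.04],[255,[0.14,0.46,0.0],-0.08],[255,[0.17,0.59,0.0],-0.09],[255,[0.18,0.66,0.0],-0.11],[255,[0.18,0.66,0.0],-0.11],[255,[0.15,0.59,0.0],-0.1],[255,[0.11,0.47,0.0],-0.07],[255,[0.07,0.29,0.0],-0.05],[255,[0.03,0.13,0.0],-0.02],[255,[0.0,0.03,0.0],-0.01]])

```text
time_s: 7.92
tcp_pos: [0.4557, 0.0222, 0.1135]
eef_rot: [-180.0, -0.0, 172.0]
contact_force: [-0.2, 0.1, -2.9]
gripper_width: 0.0288
```

```bash
python3 cap.py scene s1;python3 cap.py side d1
python3 - <<'E'
from h import *
c,s=pickle.load(open("s1.pkl","rb"))
f=c["frame"];cv2.imwrite("pics/s1z.png",cv2.resize(f[130:250,120:270],None,fx=5,fy=5,interpolation=cv2.INTER_CUBIC))
c,s=pickle.load(open("d1.pkl","rb"))
f=c["frame"];cv2.imwrite("pics/d1z.png",cv2.resize(f[100:220,160:260],None,fx=5,fy=5,interpolation=cv2.INTER_CUBIC))
E
```

```text
7.925 [0.4557 0.0222 0.1135] [-1.7999e+02 -1.0000e-02  1.7200e+02] [-0.19  0.14 -2.85] [-0.024 -0.027 -0.053] 0.028819992881334446 [ 27.6   6.2 -35.   -0.  -48.8 -35.6]
7.975 [0.4558 0.022  0.1135] [-1.7999e+02 -1.0000e-02  1.7198e+02] [ 0.45  0.4  -2.75] [ 0.085 -0.059 -0.014] 0.02864549556954362 [ 27.6   6.2 -35.    0.  -48.8 -35.6]
```

View pics/s1z.png

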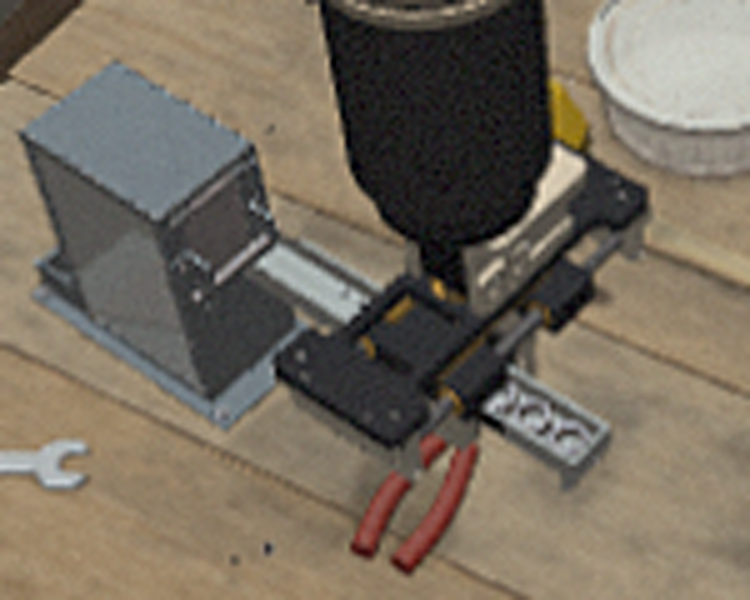

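View pics/d1z.png

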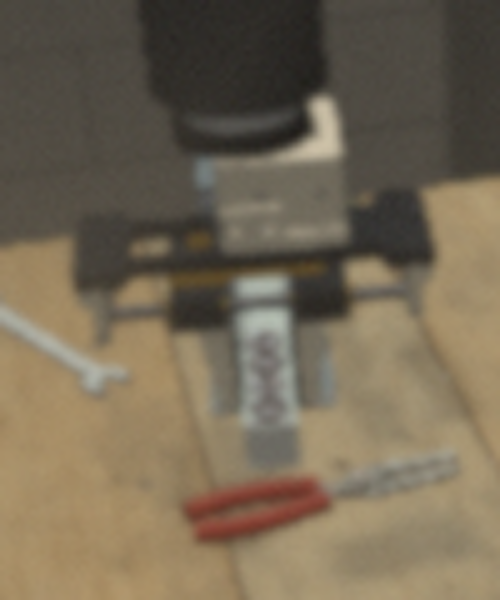

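```bash
cat > ov.py <<'E'
from h import *
def edges(L): return L
def draw(img,c,s,p,segs,col,f,off):
    for a,b in segs:
        q=proj(place(p,np.array([a,b])/1e3),c,s);q=((q-off+.5)*f)
        cv2.line(img,tuple(int(v) for v in q[0]),tuple(int(v) for v in q[1]),col,1,cv2.LINE_AA)
def box(x0,x1,y0,y1,z0,z1):
    P=lambda i,j,k:(( x0,x1)[i],(y0,y1)[j],(z0,z1)[k]);S=[]
    for i in(0,1):
        for j in(0,1): S+=[(P(i,j,0),P(i,j,1)),(P(i,0,j),P(i,1,j)),(P(0,i,j),P(1,i,j))]
    return S
disp=box(-55,55,-35,35,3,167)+[((-55,-20.5,91),(-55,-20.5,153)),((-55,20.5,91),(-55,20.5,153)),((-55,-20.5,153),(-55,20.5,153)),((-55,-20.5,91),(-55,20.5,91))]
ears=box(-74,-55,22,25,90,129)+box(-74,-55,-25,-22,90,129)
def rail(z): return [((-66,-25,z),(-66,25,z))]
def chute_from_tcp(s,along=.0008,lat=.001):
    yaw=np.radians(s["eef_rot"][2]-90);d=np.array([np.cos(yaw),np.sin(yaw)]);n=np.array([-d[1],d[0]])
    g=s["tcp_pos"][:2]-d*along-n*lat;o=g+.043*d
    return [o[0],o[1],yaw,s["tcp_pos"][2]-.003]
chute=box(-115,115,-14.5,14.5,14,31)+box(42,50.5,-14.5,14.5,0,14)
E
python3 - <<'E'
from ov import *
D=pickle.load(open("pose0.pkl","rb"))[0]
c,s=pickle.load(open("s1.pkl","rb"))
off=np.array([120,130]);f=6
im=cv2.resize(c["frame"][130:230,120:250],None,fx=f,fy=f,interpolation=cv2.INTER_CUBIC)
o=im.copy()
draw(o,c,s,D,disp,(0,255,0),f,off);draw(o,c,s,D,ears,(255,255,0),f,off);draw(o,c,s,D,rail(113),(0,0,255),f,off)
draw(o,c,s,chute_from_tcp(s),chute,(255,0,255),f,off)
cv2.imwrite("pics/ov1.png",o);cv2.imwrite("pics/s1y.png",im)
E
```

```text
(no output)
```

View pics/ov1.png

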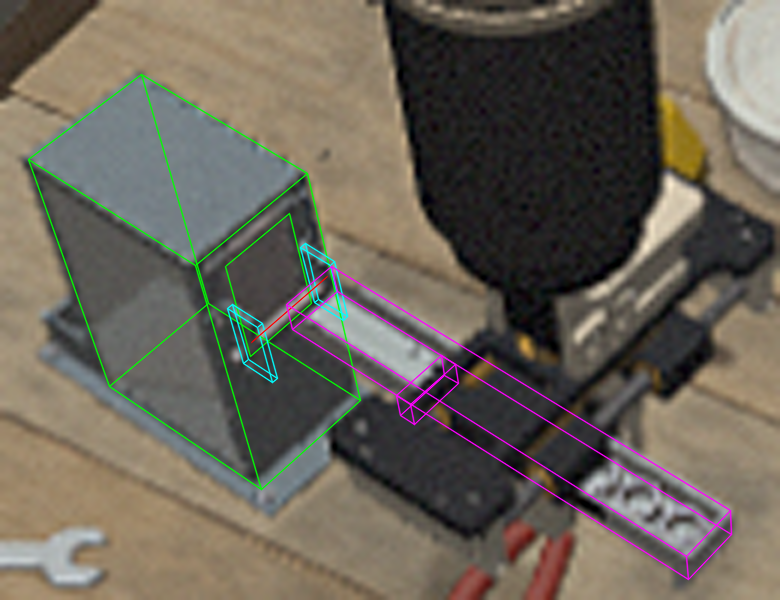

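View pics/s1y.png

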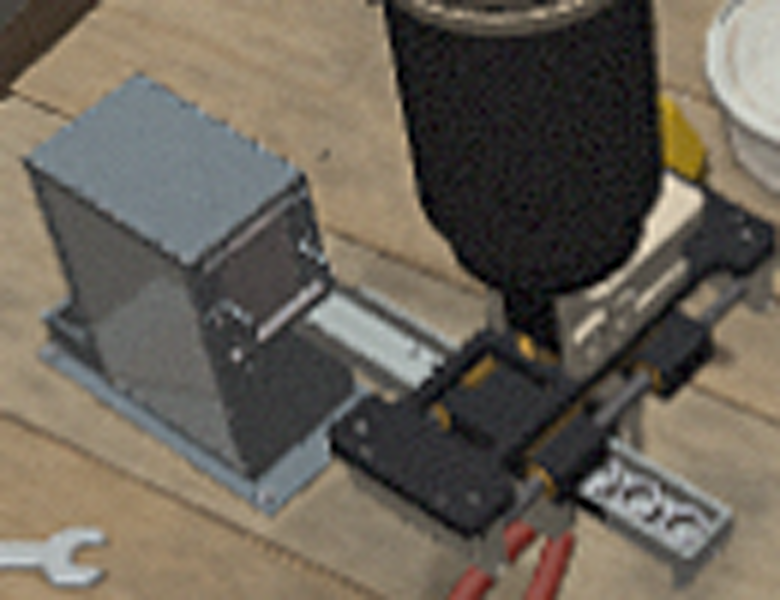

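Run:
```python
from ov import *
c,s=pickle.load(open("s1.pkl","rb"))
off=np.array([120,130]);f=6
im=c["frame"][155:195,150:182]
cv2.imwrite("pics/s1x.png",cv2.resize(im,None,fx=18,fy=15,interpolation=cv2.INTER_CUBIC))
L=np.array([[-55,35,167],[-55,-35,167],[55,35,167],[55,-35,167]])/1e3
px=crop([[192,266],[304,177],[29,160],[141,75]],6,off)
q=fit([(c,s,L,px)],[.49,.26,1.43]);D=q.x;print(D[:2],np.degrees(D[2]),q.fun.round(1))
for z in (110,113,116): print(z,((proj(place(D,np.array(rail(z)[0])/1e3),c)-off+.5)*f).round(0).tolist())
p=chute_from_tcp(s);print(((proj(place(p,np.array([[115,14.5,14],[115,-14.5,14],[115,-14.5,31],[115,14.5,31]])/1e3),c)-off+.5)*f).round(0).tolist())
pickle.dump(D,open("disp.pkl","wb"))
```

```text
[0.4889084  0.26101626] 81.25302705032529 [-0.   0.2  0.2 -0.1 -0.2 -0.1  0.1  0.1]
110 [[327.0, 284.0], [250.0, 349.0]]
113 [[326.0, 280.0], [249.0, 345.0]]
116 [[325.0, 276.0], [247.0, 341.0]]
[[293.0, 330.0], [337.0, 291.0], [331.0, 266.0], [286.0, 305.0]]
```

View pics/s1x.png

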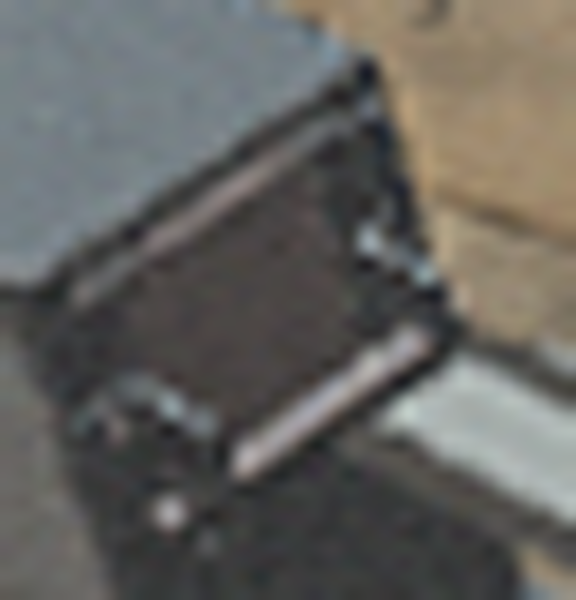

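```bash
cat > go.py <<'E'
from pl import *;from h import *
D=np.array([.4893,.2611,np.radians(81.6)])
a=D[2];d=np.array([np.cos(a),np.sin(a)]);nn=np.array([-d[1],d[0]])
def tcp(xs,zs,lat=0):
    "commanded TCP for saddle point at disp x=xs(m), height zs"
    g=place(D,[[xs-.098,lat,0]])[0][:2]+d*.0008+nn*.001
    return [g[0],g[1],zs-.011+.0035]
def inv(p,mz=.003):
    q=np.array(p[:2])-d*.0008-nn*.001-D[:2];return q@d+.098,q@nn,p[2]-mz+.011
E
python3 - <<'E'
from go import *
print(inv([.4558,.0220,.1135]))
p,y=[.45541,.02176,.114],171.98
r,p,y=mj(p,y,tcp(-.114,.1215),171.6,5);show(r,255);print(p,y)
E
```

```text
(np.float64(-0.1442287962682913), np.float64(-0.0027878289750124866), 0.1215)
[[255, [0.0, 0.04, 0.0], 0.0], [255, [0.01, 0.15, 0.0], 0.02], [255, [0.02, 0.23, 0.0], 0.02], [255, [0.01, 0.16, 0.0], 0.02], [255, [0.01, 0.03, 0.0], 0.0]]
[0.45725716 0.05230827 0.114     ] 171.61999999999998
```

apply_moves(plan=[[255,[0.0,0.04,0.0],0.0],[255,[0.01,0.15,0.0],0.02],[255,[0.02,0.23,0.0],0.02],[255,[0.01,0.16,0.0],0.02],[255,[0.01,0.03,0.0],0.0]])

```text
time_s: 8.65
tcp_pos: [0.4578, 0.0534, 0.1136]
eef_rot: [180.0, 0.0, 171.7]
contact_force: [-0.1, -0.1, -3.6]
gripper_width: 0.0284
```

```bash
python3 cap.py scene s2; python3 cap.py wrist w4
python3 - <<'E'
from ov import *
D=np.array([.4893,.2611,np.radians(81.6)])
c,s=pickle.load(open("s2.pkl","rb"))
off=np.array([145,150]);f=12
im=cv2.resize(c["frame"][150:200,145:205],None,fx=f,fy=f,interpolation=cv2.INTER_CUBIC)
cv2.imwrite("pics/s2z.png",im)
E
```

```text
8.65 [0.4578 0.0534 0.1136] [180.     0.   171.68] [-0.09 -0.09 -3.63] [-0.012 -0.021 -0.034] 0.028383985727812287 [ 31.2   6.7 -34.4   0.  -48.9 -39.6]
8.7 [0.4577 0.0532 0.1135] [180.    -0.   171.67] [ 0.04 -0.13 -2.32] [ 0.132 -0.047  0.018] 0.028622874301494843 [ 31.2   6.6 -34.5  -0.  -48.9 -39.6]
```

View pics/s2z.png

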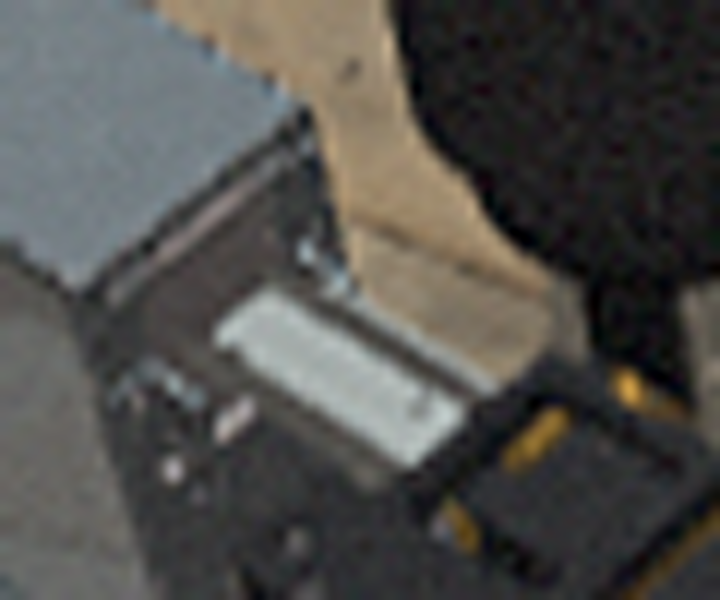

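View pics/w4.png

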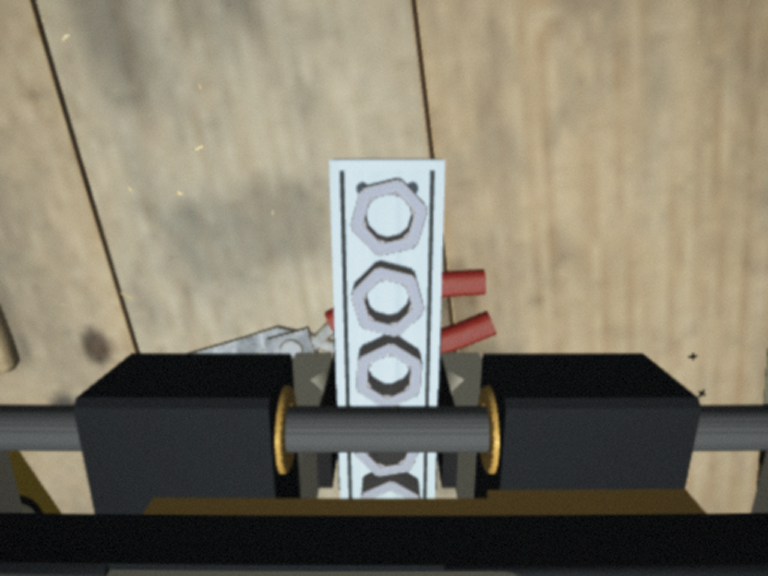

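apply_moves(plan=[[255,[0,0,0.05],0],[255,[0,0,0.06],0],[255,[0,0,0.03],0],[255,[0,0,0],0]])

```text
time_s: 9.25
tcp_pos: [0.4576, 0.0524, 0.1064]
eef_rot: [-180.0, -0.0, 171.6]
contact_force: [0.4, -0.3, -2.6]
gripper_width: 0.0285
```

apply_moves(plan=[[255,[0,0,0.02],0],[255,[0,0,0],0]])

```text
time_s: 9.5
tcp_pos: [0.4577, 0.0526, 0.1055]
eef_rot: [180.0, -0.0, 171.6]
contact_force: [0.3, -0.5, -4.0]
gripper_width: 0.0285
```

apply_moves(plan=[[255,[0,0,0.02],0],[255,[0,0,0],0]])

```text
time_s: 9.75
tcp_pos: [0.4576, 0.0525, 0.1045]
eef_rot: [-180.0, -0.0, 171.6]
contact_force: [-0.1, -0.3, -2.6]
gripper_width: 0.0289
```

apply_moves(plan=[[255,[0,0,0.02],0],[255,[0,0,0],0]])

```text
time_s: 10.0
tcp_pos: [0.4576, 0.0526, 0.1035]
eef_rot: [-180.0, -0.0, 171.6]
contact_force: [0.5, 0.4, -3.0]
gripper_width: 0.0289
```

apply_moves(plan=[[255,[0,0,0.02],0],[255,[0,0,0],0]])

```text
time_s: 10.25
tcp_pos: [0.4576, 0.0525, 0.1025]
eef_rot: [-180.0, -0.0, 171.6]
contact_force: [0.0, -0.2, -3.2]
gripper_width: 0.0283
```

```bash
python3 cap.py scene s3
python3 - <<'E'
from ov import *
c,s=pickle.load(open("s3.pkl","rb"))
cv2.imwrite("pics/s3z.png",cv2.resize(c["frame"][150:200,145:205],None,fx=12,fy=12,interpolation=cv2.INTER_CUBIC))
E
```

```text
10.25 [0.4576 0.0525 0.1025] [-1.7999e+02 -1.0000e-02  1.7162e+02] [ 0.02 -0.22 -3.16] [ 0.041 -0.073  0.02 ] 0.028274017959833937 [ 31.2   7.5 -35.3   0.  -47.3 -39.5]
```

View pics/s3z.png

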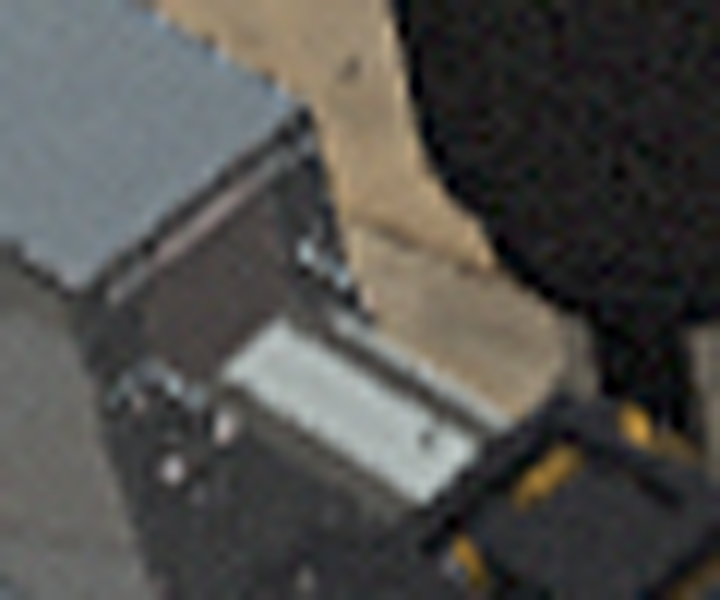

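apply_moves(plan=[[255,[0,0,0.02],0],[255,[0,0,0],0]])

```text
time_s: 10.55
tcp_pos: [0.4576, 0.0525, 0.1015]
eef_rot: [-180.0, -0.0, 171.6]
contact_force: [-0.2, 0.1, -3.4]
gripper_width: 0.0287
```

apply_moves(plan=[[255,[0,0,0.02],0],[255,[0,0,0],0]])

```text
time_s: 10.8
tcp_pos: [0.4577, 0.0525, 0.1005]
eef_rot: [-180.0, -0.0, 171.6]
contact_force: [-0.1, 0.4, -3.5]
gripper_width: 0.0285
```

```bash
python3 cap.py scene s4
python3 - <<'E'
from ov import *
D=np.array([.4893,.2611,np.radians(81.6)])
c,s=pickle.load(open("s4.pkl","rb"))
off=np.array([145,150]);f=12
im=cv2.resize(c["frame"][150:200,145:205],None,fx=f,fy=f,interpolation=cv2.INTER_CUBIC)
draw(im,c,s,D,disp,(0,255,0),f,off);draw(im,c,s,D,ears,(255,255,0),f,off);draw(im,c,s,D,rail(112),(0,0,255),f,off)
draw(im,c,s,chute_from_tcp(s),chute,(255,0,255),f,off)
cv2.imwrite("pics/s4z.png",im)
E
```

```text
10.8 [0.4577 0.0525 0.1005] [-1.7999e+02 -1.0000e-02  1.7162e+02] [-0.13  0.44 -3.48] [ 0.032 -0.068  0.036] 0.02854918931286184 [ 31.2   7.7 -35.4   0.  -47.  -39.5]
```

View pics/s4z.png

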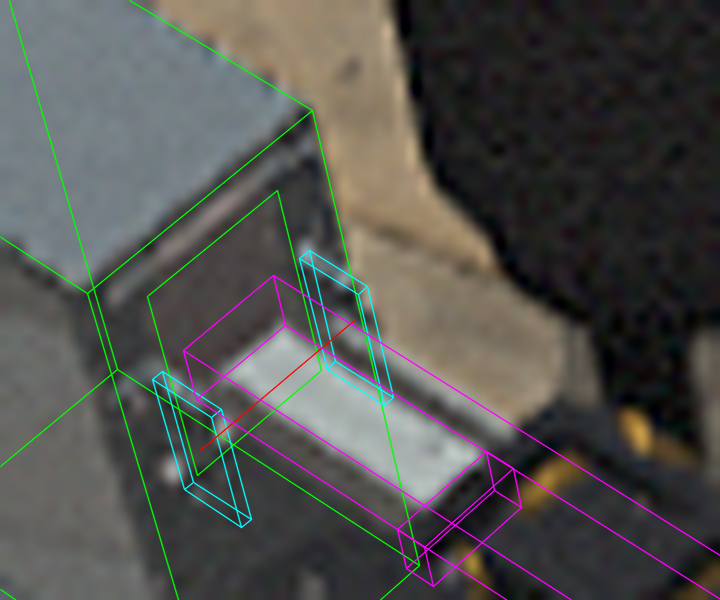

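apply_moves(plan=[[255,[0,0,0.02],0],[255,[0,0,0],0]])

```text
time_s: 11.1
tcp_pos: [0.4576, 0.0526, 0.0995]
eef_rot: [-180.0, -0.0, 171.6]
contact_force: [-1.2, -0.8, -3.1]
gripper_width: 0.0284
```

apply_moves(plan=[[255,[0,0,0.02],0],[255,[0,0,0],0]])

```text
time_s: 11.35
tcp_pos: [0.4577, 0.0526, 0.0985]
eef_rot: [180.0, 0.0, 171.6]
contact_force: [-0.3, -0.7, -2.1]
gripper_width: 0.0285
```

apply_moves(plan=[[255,[0,0,0.01],0],[255,[0,0,0],0]])

```text
time_s: 11.6
tcp_pos: [0.4578, 0.0526, 0.0981]
eef_rot: [180.0, 0.0, 171.6]
contact_force: [-0.5, -0.2, -2.7]
gripper_width: 0.0288
```

```bash
python3 cap.py scene s5;python3 cap.py wrist w5
python3 - <<'E'
from ov import *
c,s=pickle.load(open("s5.pkl","rb"))
cv2.imwrite("pics/s5z.png",cv2.resize(c["frame"][150:200,145:205],None,fx=12,fy=12,interpolation=cv2.INTER_CUBIC))
E
```

```text
11.6 [0.4578 0.0526 0.0981] [1.8000e+02 1.0000e-02 1.7162e+02] [-0.47 -0.23 -2.66] [ 0.051 -0.051  0.022] 0.028849888209221537 [ 31.2   7.8 -35.6   0.  -46.6 -39.5]
11.65 [0.4578 0.0526 0.0981] [1.8000e+02 1.0000e-02 1.7162e+02] [ 0.43 -0.02 -2.42] [ 0.055 -0.045  0.053] 0.029015692264745502 [ 31.2   7.8 -35.6   0.  -46.6 -39.5]
```

View pics/s5z.png

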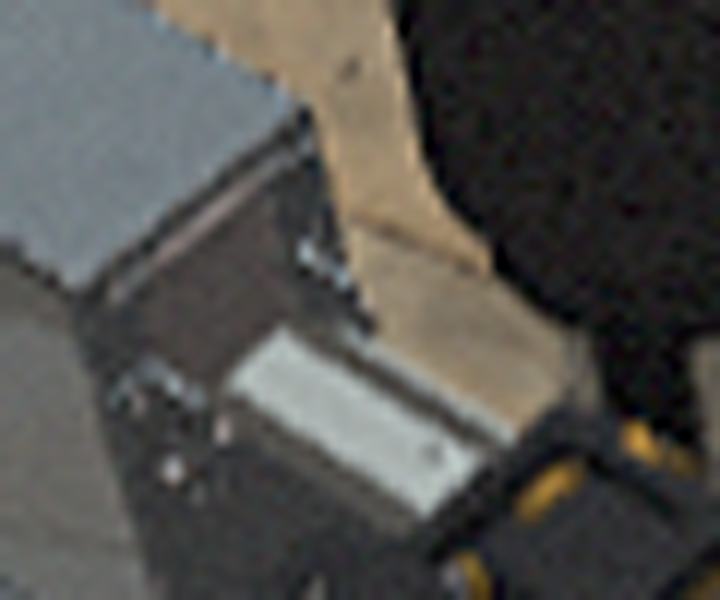

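View pics/w5.png

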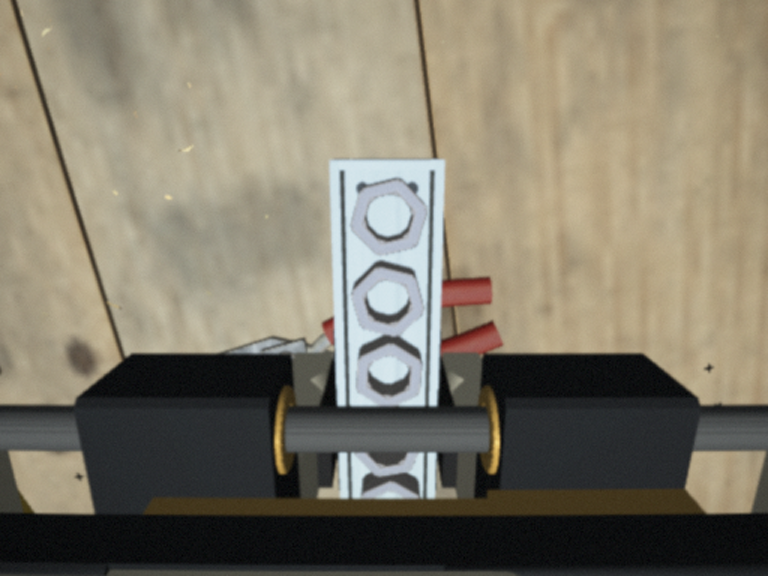

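Run:
```python
from ov import *
off=np.array([145,150]);f=12
for t in ("s2","s3","s4","s5"):
    c,s=pickle.load(open(t+".pkl","rb"));p=chute_from_tcp(s)
    print(t,((proj(place(p,np.array([[115,-12,15.5],[115,12,15.5],[60,0,15.5]])/1e3),c)-off+.5)*f).round(0).tolist())
    cv2.imwrite(f"pics/{t}c.png",cv2.resize(c["frame"][168:196,158:188],None,fx=13,fy=13,interpolation=cv2.INTER_CUBIC))
a=np.vstack([np.hstack([cv2.imread("pics/s2c.png"),cv2.imread("pics/s3c.png")])[:300],np.hstack([cv2.imread("pics/s4c.png"),cv2.imread("pics/s5c.png")])[:300]])
cv2.imwrite("pics/cmp.png",a);print(a.shape)
```

```text
s2 [[265.0, 288.0], [190.0, 350.0], [399.0, 428.0]]
s3 [[276.0, 322.0], [202.0, 383.0], [410.0, 461.0]]
s4 [[277.0, 327.0], [203.0, 389.0], [411.0, 467.0]]
s5 [[279.0, 334.0], [205.0, 395.0], [412.0, 473.0]]
(600, 780, 3)
```

View pics/cmp.png

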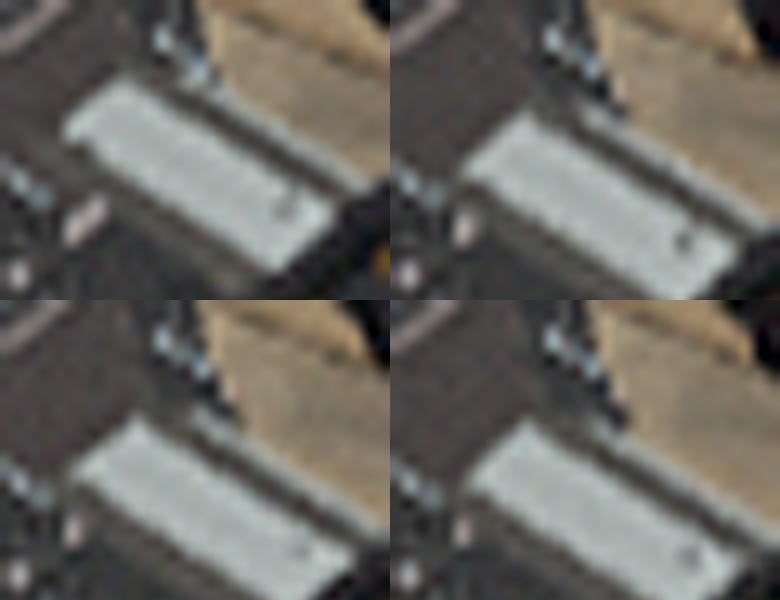

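apply_moves(plan=[[255,[0,0,0.01],0],[255,[0,0,0.01],0],[255,[0,0,0],0]])

```text
time_s: 12.08
tcp_pos: [0.4578, 0.0527, 0.0971]
eef_rot: [180.0, 0.0, 171.6]
contact_force: [-0.3, -0.7, -1.7]
gripper_width: 0.0287
```

```bash
cat > st.py <<'E'
from plant import get_state
s=get_state();print(s["time_s"],s["tcp_pos"].round(4),s["contact_force"].round(2),s["moment"].round(3),s["joint_torque"].round(2))
E
python3 st.py
```

```text
12.075 [0.4578 0.0527 0.0971] [-0.34 -0.71 -1.69] [ 0.221 -0.024  0.048] [ 1.600e-01 -3.413e+01  2.291e+01  5.620e+00 -4.000e-02 -2.000e-02]
```

apply_moves(plan=[[255,[0,0,0.01],0],[255,[0,0,0.01],0],[255,[0,0,0],0]])

```text
time_s: 12.45
tcp_pos: [0.4578, 0.0526, 0.0961]
eef_rot: [180.0, 0.0, 171.6]
contact_force: [-0.9, 0.3, -0.8]
gripper_width: 0.0287
```

```bash
python3 st.py; python3 cap.py wrist w6; python3 st.py
```

```text
12.45 [0.4578 0.0526 0.0961] [-0.85  0.3  -0.78] [ 0.117 -0.088  0.006] [  0.2  -34.1   22.72   5.57  -0.09   0.  ]
12.45 [0.4578 0.0526 0.0961] [180.     0.   171.62] [-0.85  0.3  -0.78] [ 0.117 -0.088  0.006] 0.028696550942365114 [ 31.2   8.  -35.7   0.  -46.3 -39.5]
12.5 [0.4578 0.0526 0.0961] [ 0.32  0.07 -0.9 ] [ 0.225 -0.061 -0.002] [  0.19 -34.11  22.73   5.57  -0.1   -0.  ]
```

View pics/w6.png

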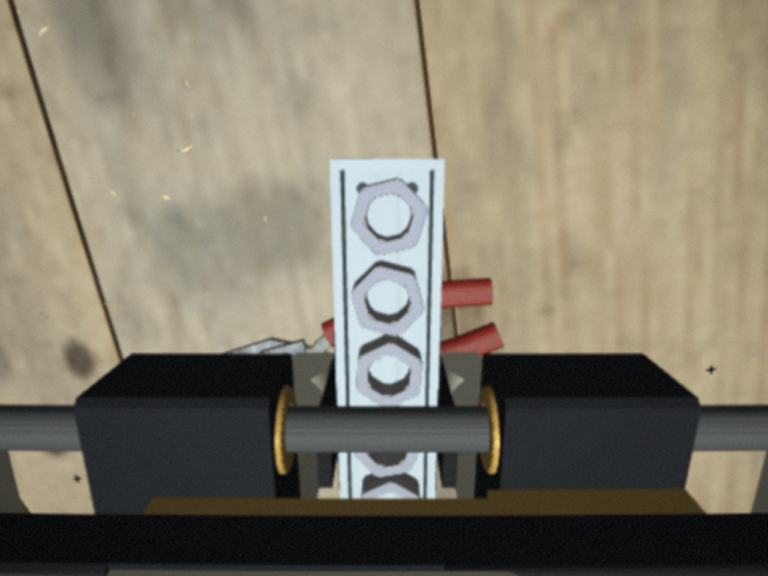

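apply_moves(plan=[[255,[0,0,-0.07],0],[255,[0,0,-0.07],0],[255,[0,0,-0.07],0],[255,[0,0.05,0],0],[255,[0,0.1,0],0],[255,[0,0.1,0],0],[255,[0,0.1,0],0],[255,[0,0.05,0],0],[255,[0,0,0],0]])

```text
time_s: 13.62
tcp_pos: [0.4605, 0.0725, 0.1065]
eef_rot: [-180.0, -0.0, 171.6]
contact_force: [-0.6, -0.8, -1.4]
gripper_width: 0.0284
```

```bash
python3 st.py; python3 cap.py scene s6
python3 - <<'E'
from ov import *
c,s=pickle.load(open("s6.pkl","rb"))
cv2.imwrite("pics/s6z.png",cv2.resize(c["frame"][150:200,145:205],None,fx=12,fy=12,interpolation=cv2.INTER_CUBIC))
E
```

```text
13.625 [0.4605 0.0725 0.1065] [-0.62 -0.79 -1.43] [-0.376 -0.023 -0.044] [  0.53 -35.8   24.96   5.87   0.3   -0.04]
13.625 [0.4605 0.0725 0.1065] [-1.7999e+02 -1.0000e-02  1.7164e+02] [-0.62 -0.79 -1.43] [-0.376 -0.023 -0.044] 0.028428092710800393 [ 33.2   7.7 -34.3  -0.  -48.  -41.6]
```

View pics/s6z.png

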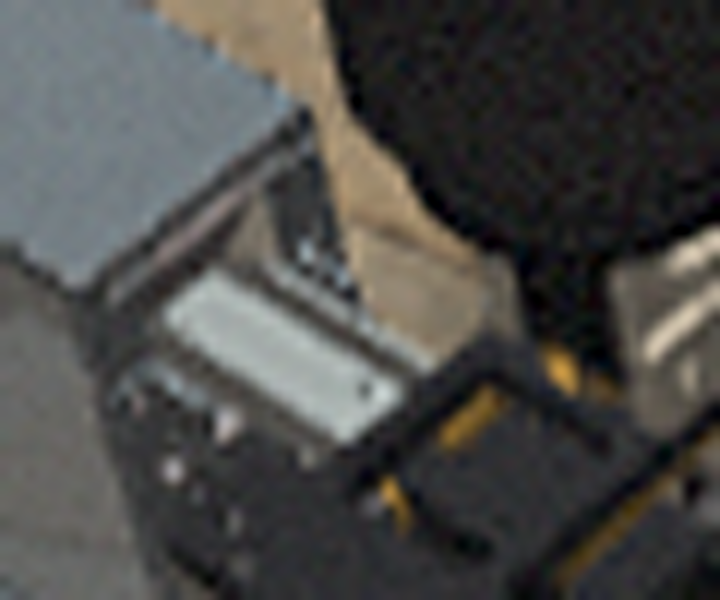

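apply_moves(plan=[[255,[0,0.08,0],0],[255,[0,0.08,0],0],[255,[0,0.08,0],0],[255,[0,0.04,0],0],[255,[0,0,0],0],[255,[0,0,0],0]])

```text
time_s: 14.42
tcp_pos: [0.4626, 0.0862, 0.1065]
eef_rot: [-180.0, -0.0, 171.6]
contact_force: [-0.1, -0.0, -3.9]
gripper_width: 0.0286
```

```bash
python3 st.py
```

```text
14.425 [0.4626 0.0862 0.1065] [-0.15 -0.01 -3.85] [-0.373  0.004 -0.016] [  0.33 -36.63  24.97   5.92   0.27  -0.  ]
```

apply_moves(plan=[[255,[0,0.04,0],0],[255,[0,0.04,0],0],[255,[0,0.04,0],0],[255,[0,0.04,0],0],[255,[0,0,0],0]])

```text
time_s: 15.05
tcp_pos: [0.4639, 0.0943, 0.1066]
eef_rot: [180.0, 0.0, 171.6]
contact_force: [-0.1, 0.1, -4.5]
gripper_width: 0.0287
```

Run:
```python
from go import *
from plant import get_state
s=get_state();print(s["contact_force"].round(2),s["moment"].round(3),s["tcp_pos"],np.round(inv(s["tcp_pos"]),4))
```

```text
[-0.07  0.15 -4.45] [-0.281 -0.018  0.001] [0.46387502 0.09432165 0.10655473] [-0.0715 -0.0002  0.1146]
```

apply_moves(plan=[[255,[0,0.04,0],0],[255,[0,0.02,0],0],[255,[0,0,0],0]])

```text
time_s: 15.42
tcp_pos: [0.4643, 0.0972, 0.1066]
eef_rot: [180.0, 0.0, 171.6]
contact_force: [-0.2, -0.8, -2.9]
gripper_width: 0.0286
```

apply_moves(plan=[[255,[0,0.02,0],0],[255,[0,0.02,0],0],[255,[0,0,0],0]])

```text
time_s: 15.8
tcp_pos: [0.4646, 0.0991, 0.1065]
eef_rot: [180.0, -0.0, 171.6]
contact_force: [0.5, -0.7, -3.1]
gripper_width: 0.029
```

apply_moves(plan=[[255,[0,0.02,0],0],[255,[0,0.01,0],0],[255,[0,0,0],0]])

```text
time_s: 16.18
tcp_pos: [0.4648, 0.1006, 0.1065]
eef_rot: [180.0, -0.0, 171.6]
contact_force: [-0.8, -1.5, -4.5]
gripper_width: 0.0289
```

apply_moves(plan=[[255,[0,0.02,0],0],[255,[0,0,0],0]])

```text
time_s: 16.42
tcp_pos: [0.4649, 0.1016, 0.1066]
eef_rot: [180.0, -0.0, 171.6]
contact_force: [0.6, -0.3, -3.6]
gripper_width: 0.0285
```

apply_moves(plan=[[255,[0,0.02,0],0],[255,[0,0,0],0]])

```text
time_s: 16.68
tcp_pos: [0.4651, 0.1026, 0.1066]
eef_rot: [-180.0, -0.0, 171.6]
contact_force: [-0.5, -0.5, -3.3]
gripper_width: 0.0289
```

apply_moves(plan=[[255,[0,0.02,0],0],[255,[0,0,0],0]])

```text
time_s: 16.92
tcp_pos: [0.4652, 0.1036, 0.1066]
eef_rot: [180.0, -0.0, 171.6]
contact_force: [0.3, -1.3, -4.4]
gripper_width: 0.0287
```

```bash
python3 - <<'E'
from go import *
from plant import get_state
s=get_state();print(s["contact_force"].round(2),s["moment"].round(3),s["tcp_pos"],np.round(inv(s["tcp_pos"]),4))
E
python3 cap.py scene s7
python3 - <<'E'
from ov import *
D=np.array([.4893,.2611,np.radians(81.6)])
c,s=pickle.load(open("s7.pkl","rb"))
off=np.array([140,150]);f=12
im=cv2.resize(c["frame"][150:200,140:200],None,fx=f,fy=f,interpolation=cv2.INTER_CUBIC)
cv2.imwrite("pics/s7z.png",im)
E
```

```text
[ 0.28 -1.34 -4.43] [-0.268  0.008  0.019] [0.46521929 0.1036073  0.10657636] [-0.0621 -0.0002  0.1146]
16.925 [0.4652 0.1036 0.1066] [180.    -0.   171.62] [ 0.28 -1.34 -4.43] [-0.268  0.008  0.019] 0.028660569378242632 [ 36.3   8.7 -33.1  -0.  -48.2 -44.7]
```

View pics/s7z.png

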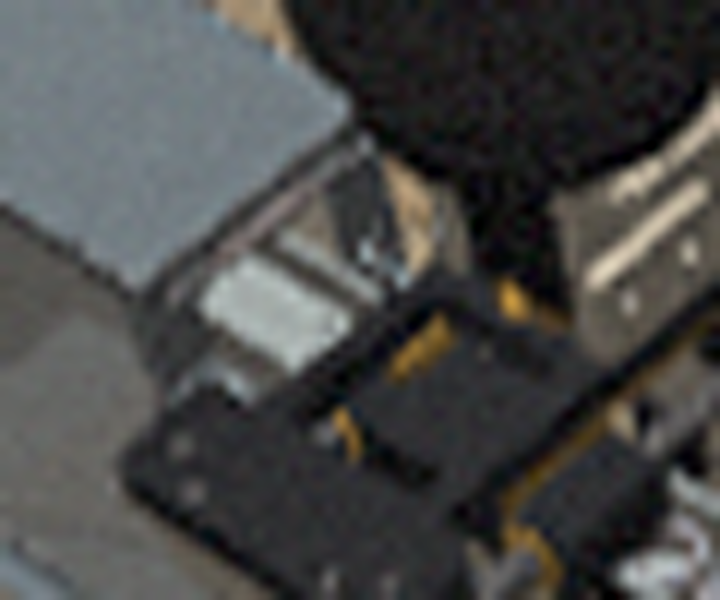

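apply_moves(plan=[[255,[0,0.02,0],0],[255,[0,0,0],0]])

```text
time_s: 17.23
tcp_pos: [0.4654, 0.1046, 0.1065]
eef_rot: [-180.0, -0.0, 171.6]
contact_force: [0.4, 0.9, -3.2]
gripper_width: 0.0285
```

apply_moves(plan=[[255,[0,0.02,0],0],[255,[0,0,0],0]])

```text
time_s: 17.48
tcp_pos: [0.4655, 0.1056, 0.1066]
eef_rot: [-180.0, -0.0, 171.6]
contact_force: [-0.2, -0.3, -4.2]
gripper_width: 0.0289
```

```bash
python3 st.py
```

```text
17.475 [0.4655 0.1056 0.1066] [-0.2  -0.34 -4.22] [-0.298  0.014 -0.046] [ 2.400e-01 -3.754e+01  2.493e+01  5.950e+00  2.400e-01 -2.000e-02]
```

apply_moves(plan=[[255,[0,0.02,0],0],[255,[0,0,0],0]])

```text
time_s: 17.73
tcp_pos: [0.4655, 0.1064, 0.1065]
eef_rot: [-180.0, -0.0, 171.6]
contact_force: [-0.2, -1.6, -4.1]
gripper_width: 0.0289
```

apply_moves(plan=[[255,[0,0.02,0],0],[255,[0,0,0],0]])

```text
time_s: 17.98
tcp_pos: [0.4652, 0.1066, 0.1063]
eef_rot: [-179.9, -0.1, 171.6]
contact_force: [0.2, -4.9, -3.7]
gripper_width: 0.0287
```

```bash
python3 st.py; python3 cap.py side d2;  python3 cap.py wrist w7
python3 - <<'E'
from ov import *
c,s=pickle.load(open("d2.pkl","rb"))
f=c["frame"];cv2.imwrite("pics/d2z.png",cv2.resize(f[100:200,160:260],None,fx=6,fy=6,interpolation=cv2.INTER_CUBIC))
E
```

```text
17.975 [0.4652 0.1066 0.1063] [ 0.25 -4.94 -3.73] [-2.079 -0.099 -0.068] [  2.65 -37.54  26.62   5.19   1.27   0.07]
17.975 [0.4652 0.1066 0.1063] [-1.7990e+02 -6.0000e-02  1.7161e+02] [ 0.25 -4.94 -3.73] [-2.079 -0.099 -0.068] 0.028672252091627933 [ 36.6   8.8 -33.    0.  -48.3 -45. ]
18.025 [0.4652 0.1065 0.1064] [-1.799e+02 -6.000e-02  1.716e+02] [ 0.6  -4.07 -2.59] [-2.059 -0.04  -0.094] 0.028513749137246122 [ 36.6   8.8 -33.    0.  -48.3 -45. ]
```

View pics/d2z.png

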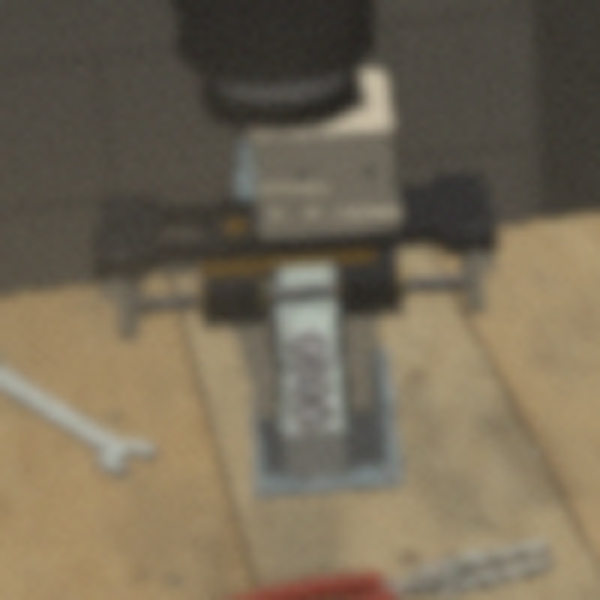

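View pics/w7.png

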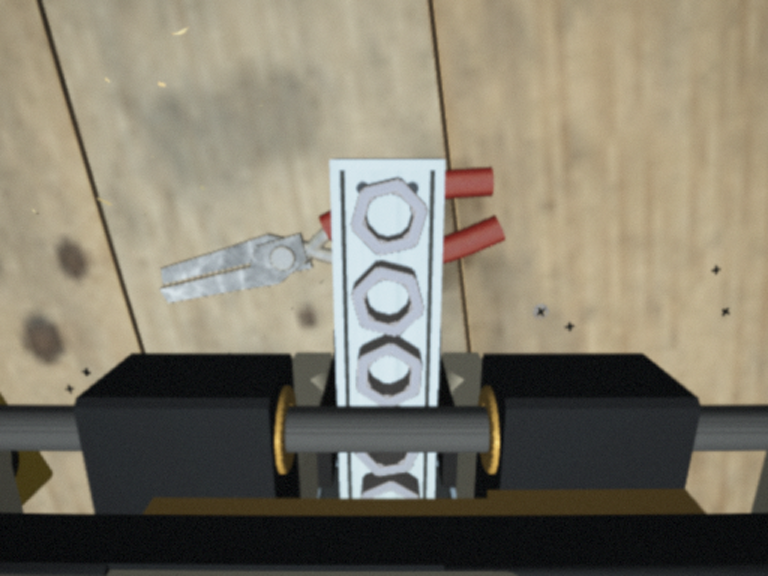

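apply_moves(plan=[[255,[0,-0.055,0],0],[255,[0,0,0.02],0],[255,[0,0,0.04],0],[255,[0,0,0.02],0],[255,[0,0,0],0]])

```text
time_s: 18.7
tcp_pos: [0.4654, 0.1049, 0.1024]
eef_rot: [-180.0, -0.0, 171.6]
contact_force: [-0.6, -0.2, -4.0]
gripper_width: 0.0282
```

```bash
python3 st.py
```

```text
18.7 [0.4654 0.1049 0.1024] [-0.56 -0.2  -4.  ] [-0.246 -0.079 -0.007] [ 1.800e-01 -3.767e+01  2.454e+01  5.880e+00  2.100e-01  1.000e-02]
```

apply_moves(plan=[[255,[0,0,0.02],0],[255,[0,0,0.01],0],[255,[0,0,0],0]])

```text
time_s: 19.08
tcp_pos: [0.4654, 0.1048, 0.101]
eef_rot: [-180.0, -0.0, 171.6]
contact_force: [-0.1, -0.3, -4.2]
gripper_width: 0.0289
```

apply_moves(plan=[[255,[0,0,0.01],0],[255,[0,0,0.01],0],[255,[0,0,0],0]])

```text
time_s: 19.45
tcp_pos: [0.4654, 0.1047, 0.1]
eef_rot: [-180.0, -0.0, 171.6]
contact_force: [0.8, 0.4, -4.1]
gripper_width: 0.029
```

```bash
python3 st.py
```

```text
19.45 [0.4654 0.1047 0.1   ] [ 0.82  0.42 -4.06] [-0.25   0.023  0.079] [ 2.600e-01 -3.776e+01  2.445e+01  5.830e+00  2.200e-01  1.000e-02]
```

apply_moves(plan=[[255,[0,0,0.01],0],[255,[0,0,0.01],0],[255,[0,0,0],0]])

```text
time_s: 19.82
tcp_pos: [0.4654, 0.1048, 0.099]
eef_rot: [-180.0, -0.0, 171.6]
contact_force: [-0.8, 0.1, -4.0]
gripper_width: 0.0286
```

apply_moves(plan=[[255,[0,0,0.01],0],[255,[0,0,0.01],0],[255,[0,0,0],0]])

```text
time_s: 20.2
tcp_pos: [0.4655, 0.1048, 0.0981]
eef_rot: [180.0, 0.0, 171.6]
contact_force: [-0.2, -0.5, -3.1]
gripper_width: 0.0287
```

```bash
python3 st.py
```

```text
20.2 [0.4655 0.1048 0.0981] [-0.18 -0.51 -3.08] [-0.218  0.085  0.069] [ 2.100e-01 -3.743e+01  2.409e+01  5.760e+00  2.300e-01 -2.000e-02]
```

apply_moves(plan=[[255,[0,0,0.01],0],[255,[0,0,0],0]])

```text
time_s: 20.45
tcp_pos: [0.4655, 0.1049, 0.0977]
eef_rot: [180.0, 0.0, 171.6]
contact_force: [-0.2, -0.3, -1.4]
gripper_width: 0.0287
```

```bash
python3 st.py
```

```text
20.45 [0.4655 0.1049 0.0977] [-0.17 -0.25 -1.36] [-0.157  0.1    0.009] [ 2.200e-01 -3.685e+01  2.369e+01  5.670e+00  2.100e-01 -3.000e-02]
```

apply_moves(plan=[[255,[0,0,0.01],0],[255,[0,0,0],0]])

```text
time_s: 20.7
tcp_pos: [0.4656, 0.1049, 0.0972]
eef_rot: [180.0, 0.0, 171.6]
contact_force: [-0.1, -0.8, -0.1]
gripper_width: 0.0287
```

```bash
python3 st.py
```

```text
20.7 [0.4656 0.1049 0.0972] [-0.11 -0.85 -0.12] [-0.058  0.147  0.037] [  0.3  -36.2   23.28   5.54   0.21  -0.04]
```

Run:
```python
from pl import *
import numpy as np
def g(t):
    t=np.radians(t);return np.array([-98*np.cos(t)+11.5*np.sin(t),98*np.sin(t)+11.5*np.cos(t)])
prev=g(0);cum=np.zeros(2)
for th in [1,2.5,4,5.5,7,8.5,10,11,12,13,14,15,16,17,18,19,20,21,22,23,24,25,26]:
    u=np.round((g(th)-g(0)-cum)/50,2);cum=cum+u*50;print(th,f"[255,[0,{u[0]},{-u[1]}],0],",cum)
```

```text
1 [255,[0,0.0,-0.03],0], [0.  1.5]
2.5 [255,[0,0.01,-0.06],0], [0.5 4.5]
4 [255,[0,0.01,-0.05],0], [1. 7.]
5.5 [255,[0,0.01,-0.05],0], [1.5 9.5]
7 [255,[0,0.01,-0.05],0], [ 2. 12.]
8.5 [255,[0,0.02,-0.05],0], [ 3.  14.5]
10 [255,[0,0.01,-0.05],0], [ 3.5 17. ]
11 [255,[0,0.01,-0.03],0], [ 4.  18.5]
12 [255,[0,0.01,-0.03],0], [ 4.5 20. ]
13 [255,[0,0.01,-0.04],0], [ 5. 22.]
14 [255,[0,0.01,-0.03],0], [ 5.5 23.5]
15 [255,[0,0.02,-0.03],0], [ 6.5 25. ]
16 [255,[0,0.01,-0.03],0], [ 7.  26.5]
17 [255,[0,0.01,-0.03],0], [ 7.5 28. ]
18 [255,[0,0.02,-0.03],0], [ 8.5 29.5]
19 [255,[0,0.01,-0.04],0], [ 9.  31.5]
20 [255,[0,0.02,-0.03],0], [10. 33.]
21 [255,[0,0.01,-0.03],0], [10.5 34.5]
22 [255,[0,0.02,-0.03],0], [11.5 36. ]
23 [255,[0,0.02,-0.03],0], [12.5 37.5]
24 [255,[0,0.01,-0.03],0], [13. 39.]
25 [255,[0,0.02,-0.03],0], [14.  40.5]
26 [255,[0,0.02,-0.03],0], [15. 42.]
```

apply_moves(plan=[[255,[0,0,0],0],[255,[0,0,0],0],[255,[0,0,0],0]], squeeze=7)

```text
time_s: 21.08
tcp_pos: [0.4655, 0.1048, 0.0971]
eef_rot: [180.0, 0.0, 171.6]
contact_force: [0.6, -0.9, -2.1]
gripper_width: 0.0287
```

```bash
python3 st.py; python3 cap.py wrist w8
```

```text
21.075 [0.4655 0.1048 0.0971] [ 0.64 -0.9  -2.09] [-0.026 -0.111 -0.041] [ 1.800e-01 -3.683e+01  2.321e+01  5.580e+00 -3.000e-02  1.000e-02]
21.075 [0.4655 0.1048 0.0971] [1.7999e+02 1.0000e-02 1.7162e+02] [ 0.64 -0.9  -2.09] [-0.026 -0.111 -0.041] 0.02868552384665694 [ 36.4   9.4 -33.7   0.  -46.8 -44.8]
```

View pics/w8.png

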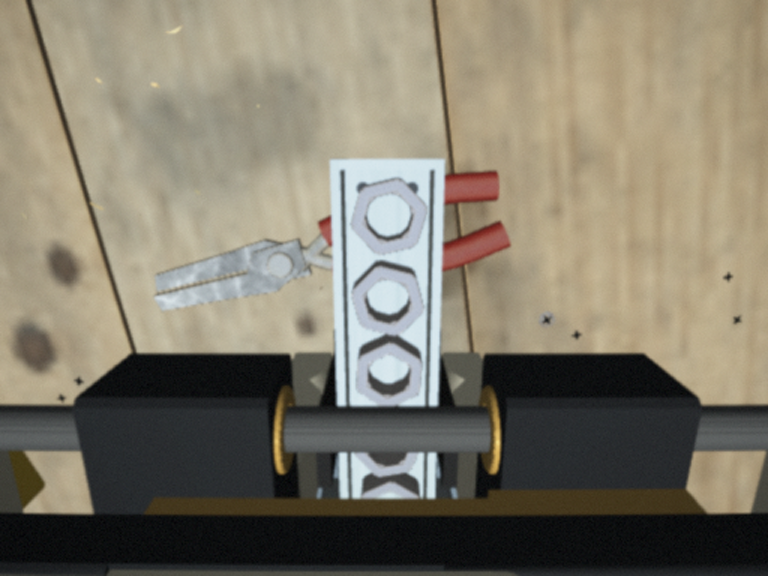

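apply_moves(plan=[[255,[0,0.0,-0.03],0],[255,[0,0.01,-0.06],0],[255,[0,0.01,-0.05],0],[255,[0,0.01,-0.05],0],[255,[0,0.01,-0.05],0],[255,[0,0,0],0]])

```text
time_s: 21.88
tcp_pos: [0.4658, 0.1069, 0.1093]
eef_rot: [180.0, 0.0, 171.6]
contact_force: [-0.8, 0.0, -1.6]
gripper_width: 0.0286
```

```bash
python3 st.py; python3 cap.py wrist w9
```

```text
21.875 [0.4658 0.1069 0.1093] [-0.77  0.05 -1.63] [-0.057 -0.021  0.011] [ 1.800e-01 -3.654e+01  2.435e+01  5.850e+00  6.000e-02 -2.000e-02]
21.875 [0.4658 0.1069 0.1093] [1.7998e+02 2.0000e-02 1.7163e+02] [-0.77  0.05 -1.63] [-0.057 -0.021  0.011] 0.028576319572746846 [ 36.6   8.6 -32.8   0.  -48.6 -45. ]
```

View pics/w9.png

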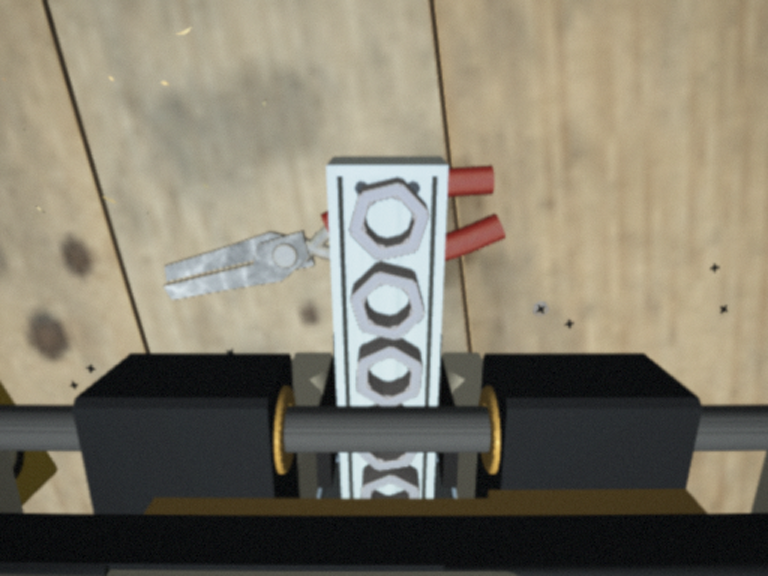

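```bash
cat > pitch.py <<'E'
from h import *
def pts(th,dz,al):
    # tool frame: chute +x -> tool +y ; up -> tool -z ; grasp point at z=-.0188
    t=np.radians(th);P=np.array([[-.072,-.0145,.0085],[-.072,.0145,.0085]])
    x=P[:,0]*np.cos(t)+P[:,2]*np.sin(t);z=-P[:,0]*np.sin(t)+P[:,2]*np.cos(t)
    return np.stack([P[:,1]-0.001*0,x+al,-.0188-z-dz],1)
def tp(c,th,dz=.0,al=-.0008):
    M=np.linalg.inv(np.array(c["mount"]));q=pts(th,dz,al)@M[:3,:3].T+M[:3,3]
    return cv2.projectPoints(q,np.zeros(3),np.zeros(3),np.array(c["K"]),np.array(c["D"]))[0].reshape(-1,2)
if __name__=="__main__":
    import sys
    c,s=pickle.load(open(sys.argv[1]+".pkl","rb"))
    for th in (0,3,5,7,10,15,20,25): 
        q=tp(c,th);print(th,q.round(1).tolist(),"w",round(abs(q[1,0]-q[0,0]),1))
    f=c["frame"];cv2.imwrite(f"pics/{sys.argv[1]}z.png",cv2.resize(f[80:180,200:310],None,fx=6,fy=6,interpolation=cv2.INTER_CUBIC))
E
python3 pitch.py w9
```

```text
0 [[222.6, 106.8], [300.1, 106.8]] w 77.5
3 [[221.7, 108.6], [301.4, 108.6]] w 79.7
5 [[221.0, 110.1], [302.2, 110.1]] w 81.2
7 [[220.3, 112.0], [303.0, 112.0]] w 82.8
10 [[219.2, 115.4], [304.3, 115.4]] w 85.1
15 [[217.4, 122.8], [306.6, 122.8]] w 89.2
20 [[215.5, 132.6], [308.8, 132.6]] w 93.3
25 [[213.6, 144.9], [311.1, 144.8]] w 97.5
```

View pics/w9z.png

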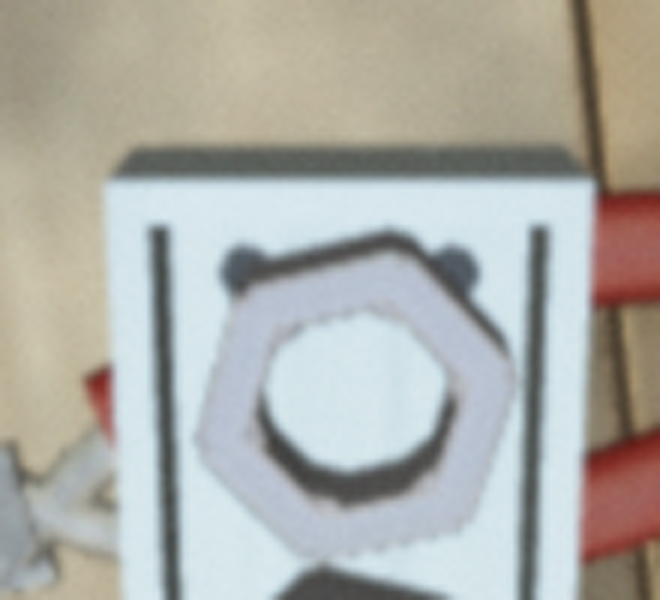

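apply_moves(plan=[[255,[0,0.02,-0.05],0],[255,[0,0.01,-0.05],0],[255,[0,0.01,-0.03],0],[255,[0,0.01,-0.03],0],[255,[0,0.01,-0.04],0],[255,[0,0.01,-0.03],0],[255,[0,0.02,-0.03],0],[255,[0,0.01,-0.03],0],[255,[0,0,0],0],[255,[0,0,0],0]])

```text
time_s: 23.18
tcp_pos: [0.4665, 0.1118, 0.1237]
eef_rot: [180.0, 0.0, 171.6]
contact_force: [-0.4, -0.4, 0.0]
gripper_width: 0.0289
```

```bash
python3 st.py; python3 cap.py wrist w10;python3 pitch.py w10 >/dev/null
```

```text
23.175 [0.4665 0.1118 0.1237] [-0.45 -0.42  0.01] [0.085 0.083 0.023] [-1.000e-02 -3.572e+01  2.474e+01  6.010e+00  6.000e-02 -3.000e-02]
23.175 [0.4665 0.1118 0.1237] [1.7999e+02 1.0000e-02 1.7162e+02] [-0.45 -0.42  0.01] [0.085 0.083 0.023] 0.02894408999257386 [ 37.    7.7 -31.5   0.  -50.7 -45.4]
```

View pics/w10.png

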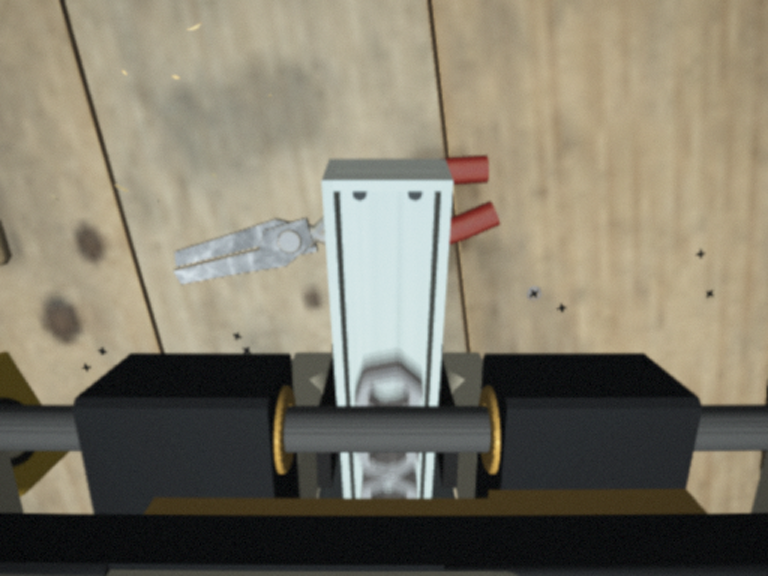

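apply_moves(plan=[[255,[0,0.01,-0.03],0],[255,[0,0.02,-0.03],0],[255,[0,0.01,-0.04],0],[255,[0,0.02,-0.03],0],[255,[0,0.01,-0.03],0],[255,[0,0,0],0],[255,[0,0,0],0],[255,[0,0,0],0],[255,[0,0,0],0]])

```text
time_s: 24.35
tcp_pos: [0.467, 0.1152, 0.1316]
eef_rot: [180.0, 0.0, 171.6]
contact_force: [-0.7, 0.5, -1.2]
gripper_width: 0.0289
```

```bash
python3 st.py; python3 cap.py wrist w11;python3 pitch.py w11 >/dev/null; python3 cap.py scene s8
python3 - <<'E'
from h import *
c,s=pickle.load(open("s8.pkl","rb"))
cv2.imwrite("pics/s8z.png",cv2.resize(c["frame"][130:230,100:230],None,fx=6,fy=6,interpolation=cv2.INTER_CUBIC))
E
```

```text
24.35 [0.467  0.1152 0.1316] [-0.69  0.47 -1.25] [ 0.216 -0.074 -0.015] [ -0.13 -35.16  24.58   6.01  -0.13  -0.  ]
24.35 [0.467  0.1152 0.1316] [1.7999e+02 1.0000e-02 1.7162e+02] [-0.69  0.47 -1.25] [ 0.216 -0.074 -0.015] 0.028919804188278667 [ 37.4   7.3 -30.8   0.  -51.9 -45.7]
24.4 [0.467  0.1152 0.1316] [1.7999e+02 1.0000e-02 1.7162e+02] [-0.15  0.52 -1.38] [ 0.263 -0.093  0.013] 0.028907763367780902 [ 37.4   7.3 -30.8   0.  -51.9 -45.7]
```

View pics/w11.png

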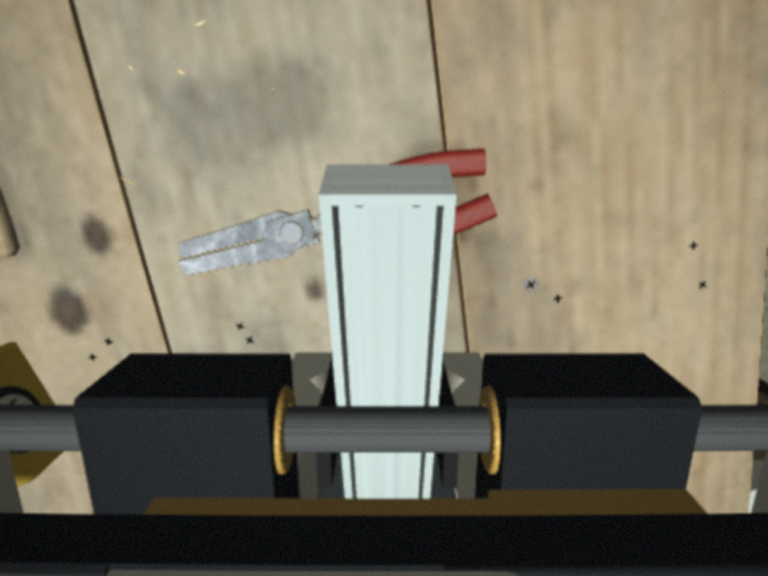

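View pics/s8z.png

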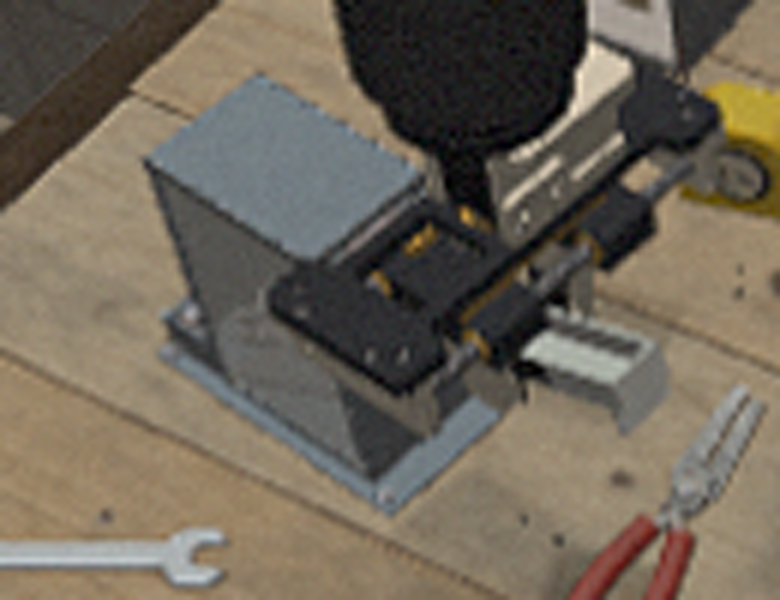

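```bash
cat > pf.py <<'E'
from h import *
import sys
def model(c,p):
    th,dz,al,lat=p;t=np.radians(th)
    P=np.array([[-.072,-.0145,.0085],[-.072,.0145,.0085],[-.072,-.0145,-.0085],[-.072,.0145,-.0085]])
    x=P[:,0]*np.cos(t)+P[:,2]*np.sin(t);z=-P[:,0]*np.sin(t)+P[:,2]*np.cos(t)
    q=np.stack([P[:,1]+lat,x+al,-.0188-z-dz],1)
    M=np.linalg.inv(np.array(c["mount"]));q=q@M[:3,:3].T+M[:3,3]
    return cv2.projectPoints(q,np.zeros(3),np.zeros(3),np.array(c["K"]),np.array(c["D"]))[0].reshape(-1,2)
def run(tag,px,n=4):
    c,s=pickle.load(open(tag+".pkl","rb"));px=np.array(px,float)
    q=least_squares(lambda p:(model(c,p)[:n]-px).ravel(),[5,0,0,0],x_scale=[1,.001,.001,.001]);print(tag,"th,dz,al,lat mm",q.x[0].round(2),(q.x[1:]*1e3).round(2),q.fun.round(1))
E
python3 - <<'E'
from pf import *
for t in ("w9","w11"):
    c,s=pickle.load(open(t+".pkl","rb"));f=c["frame"]
    cv2.imwrite(f"pics/{t}q.png",cv2.resize(f[95:150,205:315],None,fx=7,fy=7,interpolation=cv2.INTER_CUBIC))
E
```

```text
(no output)
```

View pics/w11q.png

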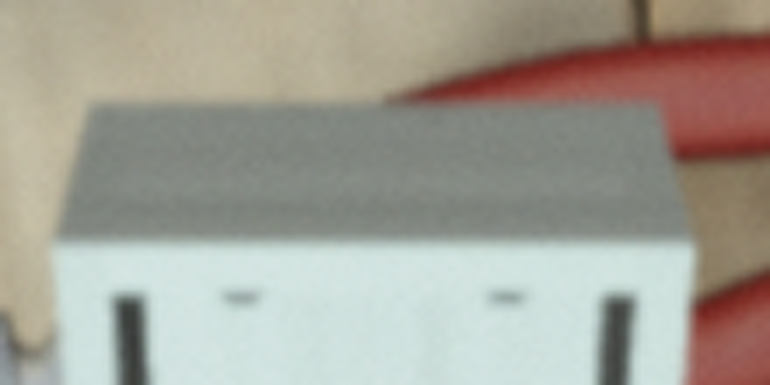

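```bash
sed -i 's/-.0145,-.0085\],\[-.072,.0145,-.0085\]/-.0145,-.0225],[-.072,.0145,-.0225]/' pf.py
python3 - <<'E'
from pf import *
run("w11",[[212.9,129.6],[304.3,129.6],[217.9,109.7],[299.3,109.7]])
run("w9",[[217.5,110],[299.4,110],[220.6,104.7],[295.4,104.7]])
E
```

```text
w11 th,dz,al,lat mm 9.45 [14.44  3.03 -1.09] [-1.9  0.1  2.1  0.1  3.2 -0.1 -3.4 -0.2]
w9 th,dz,al,lat mm 2.48 [10.01 -0.44 -1.18] [-2.2  0.1  1.9  0.1  3.5 -0.1 -3.1 -0.1]
```

```bash
sed -i 's/-.0145,-.0225\],\[-.072,.0145,-.0225\]/-.0145,-.0085],[-.072,.0145,-.0085]/' pf.py
python3 - <<'E'
from pf import *
run("w11",[[212.9,129.6],[304.3,129.6],[217.9,109.7],[299.3,109.7]])
run("w9",[[217.5,110],[299.4,110],[220.6,104.7],[295.4,104.7]])
E
```

```text
w11 th,dz,al,lat mm 19.44 [-1.52 -1.21 -1.09] [-0.1  0.   0.2 -0.   0.1 -0.  -0.2 -0. ]
w9 th,dz,al,lat mm 5.27 [ 2.51 -0.99 -1.18] [-0.8  0.   0.4  0.   1.  -0.  -0.6 -0. ]
```

apply_moves(plan=[[255,[0,0.02,-0.03],0],[255,[0,0.02,-0.03],0],[255,[0,0,0],0],[255,[0,0,0],0],[255,[0,0,0],0],[255,[0,0,0],0]])

```text
time_s: 25.2
tcp_pos: [0.4672, 0.1172, 0.1346]
eef_rot: [180.0, 0.0, 171.6]
contact_force: [-0.3, -0.6, -0.6]
gripper_width: 0.0289
```

```bash
python3 st.py; python3 cap.py side d3; python3 cap.py scene s9
python3 - <<'E'
from h import *
c,s=pickle.load(open("d3.pkl","rb"))
a=cv2.resize(c["frame"][100:200,160:260],None,fx=4,fy=4,interpolation=cv2.INTER_CUBIC)
c,s=pickle.load(open("s9.pkl","rb"))
b=cv2.resize(c["frame"][165:215,120:170],None,fx=8,fy=8,interpolation=cv2.INTER_CUBIC)
cv2.imwrite("pics/s9z.png",np.hstack([b,a]))
E
```

```text
25.2 [0.4672 0.1172 0.1346] [-0.33 -0.64 -0.64] [0.099 0.113 0.039] [-7.000e-02 -3.529e+01  2.513e+01  6.100e+00  6.000e-02 -3.000e-02]
25.2 [0.4672 0.1172 0.1346] [180.     0.   171.62] [-0.33 -0.64 -0.64] [0.099 0.113 0.039] 0.02887442514986616 [ 37.5   7.1 -30.5  -0.  -52.4 -45.9]
25.25 [0.4672 0.1171 0.1346] [180.    -0.   171.62] [-0.25 -0.09 -1.04] [0.062 0.087 0.042] 0.028997686241318456 [ 37.5   7.1 -30.5  -0.  -52.4 -45.9]
```

View pics/s9z.png

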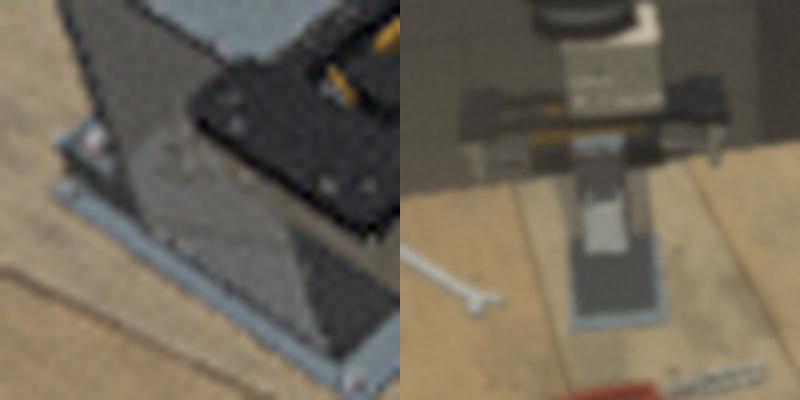

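Run:
```python
import numpy as np
def g(t):
    t=np.radians(t);return np.array([-98*np.cos(t)+11.5*np.sin(t),98*np.sin(t)+11.5*np.cos(t)])
cum=np.array([12.5,37.5])
for th in [22.5,21,19,17,15,13,11,9,7,5,3,1.5,.5]:
    u=np.round((g(th)-g(0)-cum)/50,2);cum=cum+u*50;print(f"[255,[0,{u[0]},{-u[1]}],0],",cum)
```

```text
[255,[0,-0.01,0.02],0], [12.  36.5]
[255,[0,-0.03,0.04],0], [10.5 34.5]
[255,[0,-0.03,0.06],0], [ 9.  31.5]
[255,[0,-0.03,0.07],0], [ 7.5 28. ]
[255,[0,-0.02,0.06],0], [ 6.5 25. ]
[255,[0,-0.03,0.06],0], [ 5. 22.]
[255,[0,-0.02,0.07],0], [ 4.  18.5]
[255,[0,-0.02,0.07],0], [ 3. 15.]
[255,[0,-0.02,0.06],0], [ 2. 12.]
[255,[0,-0.01,0.07],0], [1.5 8.5]
[255,[0,-0.02,0.07],0], [0.5 5. ]
[255,[0,-0.0,0.05],0], [0.5 2.5]
[255,[0,-0.01,0.03],0], [0. 1.]
```

apply_moves(plan=[[255,[0,-0.01,0.02],0],[255,[0,-0.03,0.04],0],[255,[0,-0.03,0.06],0],[255,[0,-0.03,0.07],0],[255,[0,-0.02,0.06],0],[255,[0,-0.03,0.06],0],[255,[0,-0.02,0.07],0],[255,[0,-0.02,0.07],0]])

```text
time_s: 26.3
tcp_pos: [0.4658, 0.1077, 0.1118]
eef_rot: [-180.0, -0.0, 171.6]
contact_force: [-0.1, 0.5, -1.0]
gripper_width: 0.0288
```

```bash
python3 st.py
```

```text
26.3 [0.4658 0.1077 0.1118] [-0.09  0.45 -0.98] [ 0.296 -0.145 -0.059] [-1.500e-01 -3.595e+01  2.348e+01  5.750e+00 -3.600e-01 -1.000e-02]
```

apply_moves(plan=[[255,[0,-0.02,0.06],0],[255,[0,-0.01,0.07],0],[255,[0,-0.02,0.07],0],[255,[0,0.0,0.05],0],[255,[0,0,0],0]])

```text
time_s: 26.92
tcp_pos: [0.4652, 0.105, 0.0993]
eef_rot: [-180.0, -0.0, 171.6]
contact_force: [0.4, -0.0, -1.1]
gripper_width: 0.0291
```

```bash
python3 st.py; python3 cap.py wrist w12;  python3 - <<'E'
from pf import *
c,s=pickle.load(open("w12.pkl","rb"));f=c["frame"]
cv2.imwrite(f"pics/w12q.png",cv2.resize(f[95:150,205:315],None,fx=7,fy=7,interpolation=cv2.INTER_CUBIC))
E
```

```text
26.925 [0.4652 0.105  0.0993] [ 0.41 -0.04 -1.06] [-0.307 -0.151 -0.061] [ 4.100e-01 -3.656e+01  2.341e+01  5.450e+00  1.800e-01  3.000e-02]
26.925 [0.4652 0.105  0.0993] [-1.7996e+02 -3.0000e-02  1.7161e+02] [ 0.41 -0.04 -1.06] [-0.307 -0.151 -0.061] 0.029075319771930494 [ 36.4   9.3 -33.6   0.  -47.2 -44.8]
```

View pics/w12q.png

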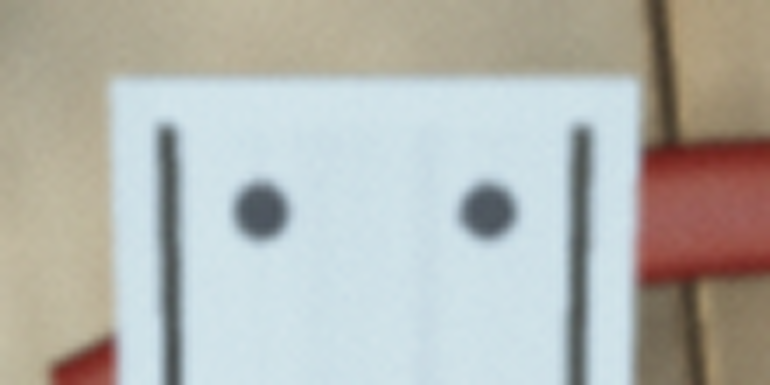

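apply_moves(plan=[[255,[0,0,0],0],[255,[0,0,0],0],[255,[0,0,0],0]], squeeze=45)

```text
time_s: 27.35
tcp_pos: [0.4654, 0.1052, 0.0995]
eef_rot: [-180.0, -0.0, 171.6]
contact_force: [0.7, -1.6, -1.7]
gripper_width: 0.0285
```

```bash
python3 st.py
```

```text
27.35 [0.4654 0.1052 0.0995] [ 0.65 -1.57 -1.66] [-0.264  0.043 -0.036] [ 2.800e-01 -3.707e+01  2.399e+01  5.650e+00  2.500e-01 -2.000e-02]
```

apply_moves(plan=[[255,[0,0,-0.03],0],[255,[0,0,-0.06],0],[255,[0,0,-0.06],0],[255,[0,0,-0.03],0],[255,[0,0,0],0]])

```text
time_s: 27.98
tcp_pos: [0.4655, 0.1053, 0.1087]
eef_rot: [180.0, 0.0, 171.6]
contact_force: [-0.4, -0.9, -2.7]
gripper_width: 0.0287
```

```bash
python3 st.py;python3 cap.py wrist w13
python3 - <<'E'
from pf import *
c,s=pickle.load(open("w13.pkl","rb"));f=c["frame"]
cv2.imwrite(f"pics/w13q.png",cv2.resize(f[95:150,205:315],None,fx=7,fy=7,interpolation=cv2.INTER_CUBIC))
E
```

```text
27.975 [0.4655 0.1053 0.1087] [-0.41 -0.89 -2.69] [-0.273 -0.015 -0.038] [ 3.000e-01 -3.715e+01  2.483e+01  5.840e+00  2.100e-01  1.000e-02]
27.975 [0.4655 0.1053 0.1087] [1.7998e+02 2.0000e-02 1.7162e+02] [-0.41 -0.89 -2.69] [-0.273 -0.015 -0.038] 0.02867197245498382 [ 36.4   8.6 -32.9  -0.  -48.5 -44.8]
```

View pics/w13q.png

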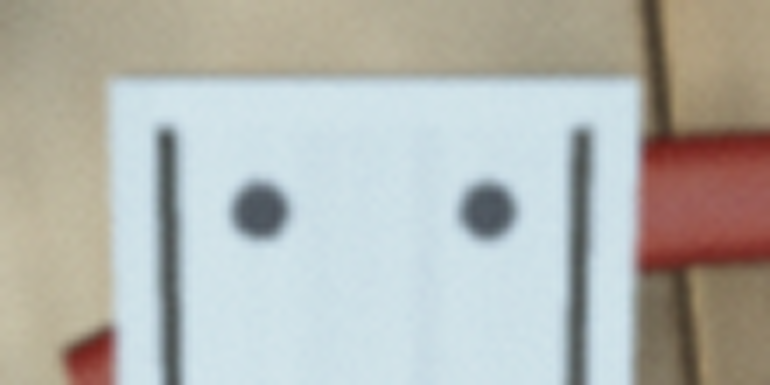

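apply_moves(plan=[[255,[0,-0.05,0],0],[255,[0,-0.1,0],0],[255,[0,-0.18,0],0],[255,[0,-0.24,0],0],[255,[0,-0.28,0],0],[255,[0,-0.3,0],0],[255,[0,-0.3,0],0],[255,[0,-0.3,0],0],[255,[0,-0.3,0],0],[255,[0,-0.2,0],0],[255,[0,-0.1,0],0],[255,[0,0,0],0]])

```text
time_s: 29.52
tcp_pos: [0.4484, -0.0112, 0.1086]
eef_rot: [180.0, 0.0, 171.6]
contact_force: [-0.2, -0.6, -2.3]
gripper_width: 0.0283
```

```bash
python3 st.py; python3 cap.py scene s10
python3 - <<'E'
from h import *
c,s=pickle.load(open("s10.pkl","rb"))
cv2.imwrite("pics/s10z.png",cv2.resize(c["frame"][130:230,110:260],None,fx=5,fy=5,interpolation=cv2.INTER_CUBIC))
E
```

```text
29.525 [ 0.4484 -0.0112  0.1086] [-0.16 -0.56 -2.33] [ 0.02  -0.073  0.03 ] [ -0.34 -32.55  23.78   5.78   0.     0.1 ]
29.525 [ 0.4484 -0.0112  0.1086] [180.     0.   171.59] [-0.16 -0.56 -2.33] [ 0.02  -0.073  0.03 ] 0.028342753491084036 [ 23.9   5.9 -36.2   0.  -47.9 -32.3]
```

View pics/s10z.png

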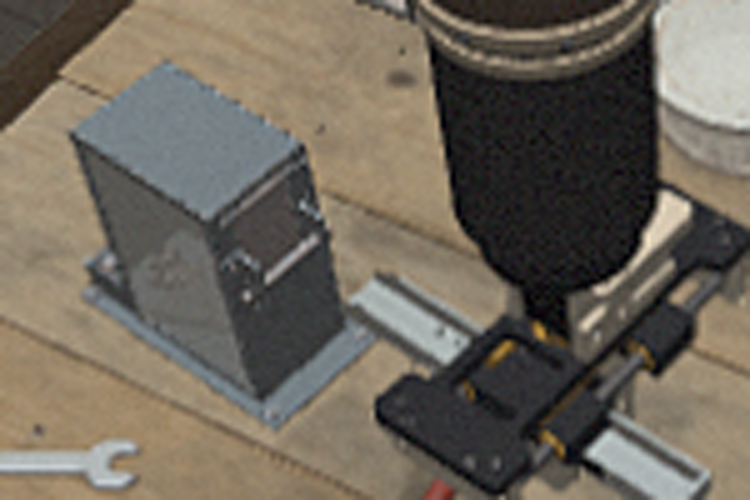

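Run:
```python
from pl import *
r,p,y=mj([.4484,-.0112,.1090],171.6,[.4734,-.2012,.1090],167.72,10);show(r,255);print(p,y)
r,p,y=mj(p,y,[.4734,-.2012,.010],167.72,9);show(r,255);print(p,y)
```

```text
[[255, [-0.01, -0.03, 0.0], 0.01], [255, [-0.05, -0.18, 0.0], 0.03], [255, [-0.11, -0.39, 0.0], 0.07], [255, [-0.17, -0.57, 0.0], 0.1], [255, [-0.21, -0.67, 0.0], 0.11], [255, [-0.21, -0.66, 0.0], 0.12], [255, [-0.19, -0.56, 0.0], 0.1], [255, [-0.13, -0.38, 0.0], 0.07], [255, [-0.07, -0.18, 0.0], 0.03], [255, [-0.01, -0.03, 0.0], 0.01]]
[ 0.47359479 -0.20107504  0.109     ] 167.70000000000002
[[255, [0.0, 0.0, 0.02], 0.0], [255, [0.0, 0.0, 0.13], 0.0], [255, [0.0, 0.0, 0.27], 0.0], [255, [0.0, 0.0, 0.37], 0.0], [255, [0.0, 0.0, 0.4], 0.0], [255, [0.0, 0.0, 0.37], 0.0], [255, [0.0, 0.0, 0.27], 0.0], [255, [0.0, 0.0, 0.13], 0.0], [255, [0.0, 0.0, 0.02], 0.0]]
[ 0.47359479 -0.20107504  0.01      ] 167.70000000000002
```

apply_moves(plan=[[255,[-0.01,-0.03,0.0],0.01],[255,[-0.05,-0.18,0.0],0.03],[255,[-0.11,-0.39,0.0],0.07],[255,[-0.17,-0.57,0.0],0.1],[255,[-0.21,-0.67,0.0],0.11],[255,[-0.21,-0.66,0.0],0.12],[255,[-0.19,-0.56,0.0],0.1],[255,[-0.13,-0.38,0.0],0.07],[255,[-0.07,-0.18,0.0],0.03],[255,[-0.01,-0.03,0.0],0.01]])

```text
time_s: 30.82
tcp_pos: [0.4735, -0.2013, 0.1084]
eef_rot: [-180.0, -0.0, 167.7]
contact_force: [0.4, -0.2, -2.2]
gripper_width: 0.0285
```

apply_moves(plan=[[255,[0.0,0.0,0.02],0.0],[255,[0.0,0.0,0.13],0.0],[255,[0.0,0.0,0.27],0.0],[255,[0.0,0.0,0.37],0.0],[255,[0.0,0.0,0.4],0.0],[255,[0.0,0.0,0.37],0.0],[255,[0.0,0.0,0.27],0.0],[255,[0.0,0.0,0.13],0.0],[255,[0.0,0.0,0.02],0.0],[255,[0.0,0.0,0.0],0.0]])

```text
time_s: 32.08
tcp_pos: [0.474, -0.2009, 0.01]
eef_rot: [180.0, 0.0, 167.7]
contact_force: [-0.3, -0.3, -2.0]
gripper_width: 0.0289
```

```bash
python3 st.py; python3 cap.py scene s11
python3 - <<'E'
from h import *
c,s=pickle.load(open("s11.pkl","rb"))
cv2.imwrite("pics/s11z.png",cv2.resize(c["frame"][195:305,210:350],None,fx=5,fy=5,interpolation=cv2.INTER_CUBIC))
E
```

```text
32.075 [ 0.474  -0.2009  0.01  ] [-0.28 -0.32 -2.04] [ 0.059 -0.078  0.009] [ 1.000e-02 -4.699e+01  1.867e+01  4.510e+00  6.000e-02 -0.000e+00]
32.075 [ 0.474  -0.2009  0.01  ] [1.8000e+02 4.0000e-02 1.6773e+02] [-0.28 -0.32 -2.04] [ 0.059 -0.078  0.009] 0.02891940185681313 [ -1.1  20.  -34.1   0.  -35.8 -11.2]
```

View pics/s11z.png

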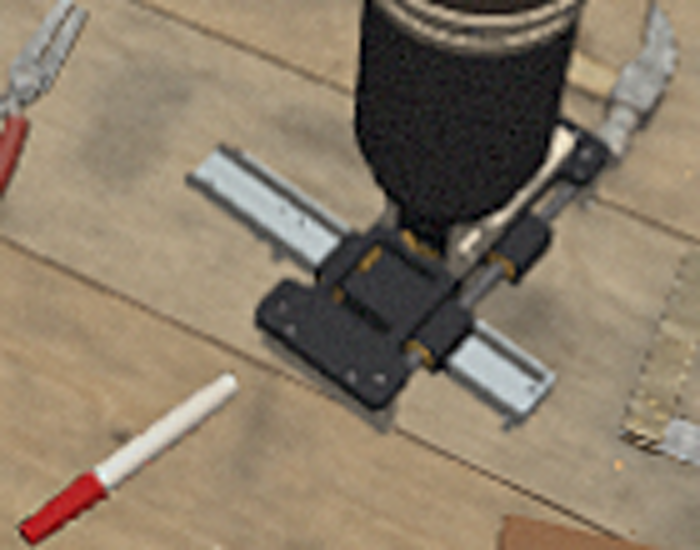

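apply_moves(plan=[[255,[0,0,0.05],0],[255,[0,0,0.03],0],[255,[0,0,0],0]])

```text
time_s: 32.5
tcp_pos: [0.4735, -0.2009, 0.0055]
eef_rot: [180.0, -0.0, 167.7]
contact_force: [-0.5, -0.7, -2.3]
gripper_width: 0.0288
```

apply_moves(plan=[[255,[0,0,0.02],0],[255,[0,0,0],0]])

```text
time_s: 32.75
tcp_pos: [0.4738, -0.2009, 0.0049]
eef_rot: [-180.0, 0.0, 167.7]
contact_force: [-0.0, 0.7, 2.7]
gripper_width: 0.0285
```

```bash
python3 st.py
```

```text
32.75 [ 0.4738 -0.2009  0.0049] [-0.01  0.69  2.7 ] [ 0.077  0.334 -0.004] [-1.400e-01 -4.580e+01  1.798e+01  4.170e+00  4.000e-01  4.000e-02]
```

apply_moves(plan=[[255,[0,0,0],0],[255,[0,0,0],0]], squeeze=4)

```text
time_s: 33.0
tcp_pos: [0.4738, -0.2009, 0.0048]
eef_rot: [180.0, 0.0, 167.7]
contact_force: [-0.4, -0.2, 3.7]
gripper_width: 0.0289
```

apply_moves(plan=[[120,[0,0,0],0],[120,[0,0,0],0],[60,[0,0,0],0],[0,[0,0,0],0],[0,[0,0,0],0],[0,[0,0,0],0],[0,[0,0,0],0],[0,[0,0,0],0]])

```text
time_s: 34.0
tcp_pos: [0.4736, -0.2009, 0.0046]
eef_rot: [-180.0, 0.0, 167.7]
contact_force: [-0.7, 0.4, 0.2]
gripper_width: 0.087
```

```bash
python3 st.py; python3 cap.py wrist w14
```

```text
34.0 [ 0.4736 -0.2009  0.0046] [-0.68  0.38  0.23] [ 0.096 -0.078 -0.023] [ 0.000e+00 -4.682e+01  1.792e+01  4.270e+00  2.000e-02 -0.000e+00]
34.0 [ 0.4736 -0.2009  0.0046] [-180.      0.    167.72] [-0.68  0.38  0.23] [ 0.096 -0.078 -0.023] 0.0869946562940014 [ -1.1  20.5 -34.4   0.  -35.  -11.2]
```

View pics/w14.png

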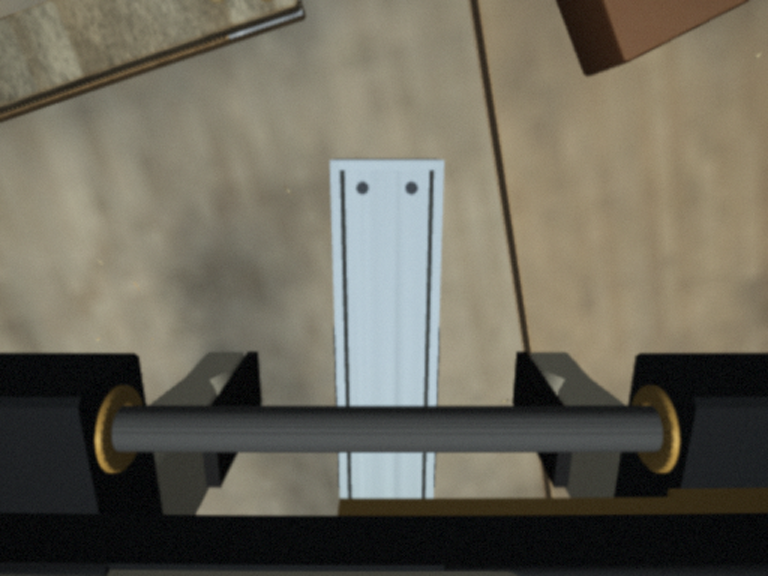

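Released, with the chute empty and standing. I'll raise the arm straight up, clear of everything, and check.

apply_moves(plan=[[0,[0,0,-0.1],0],[0,[0,0,-0.3],0],[0,[0,0,-0.6],0],[0,[0,0,-0.8],0],[0,[0,0,-0.8],0],[0,[0,-0.5,-0.6],0],[0,[0,-0.6,0],0],[0,[0,-0.5,0],0],[0,[0,-0.2,0],0],[0,[0,0,0],0]])

```text
time_s: 35.3
tcp_pos: [0.4543, -0.2891, 0.1651]
eef_rot: [180.0, 0.0, 167.7]
contact_force: [0.6, 0.9, -0.3]
gripper_width: 0.0875
```

```bash
python3 st.py; python3 cap.py scene s12; python3 cap.py side d4
python3 - <<'E'
from h import *
c,s=pickle.load(open("s12.pkl","rb"))
cv2.imwrite("pics/s12z.png",cv2.resize(c["frame"][135:285,110:340],None,fx=3.4,fy=3.4,interpolation=cv2.INTER_CUBIC))
cv2.imwrite("pics/s12y.png",cv2.resize(c["frame"][135:225,110:190],None,fx=6.5,fy=6.5,interpolation=cv2.INTER_CUBIC))
E
```

```text
35.3 [ 0.4543 -0.2891  0.1651] [ 0.58  0.87 -0.29] [ 0.111 -0.069 -0.015] [-7.000e-01 -4.152e+01  2.661e+01  6.380e+00  1.000e-02  1.800e-01]
35.3 [ 0.4543 -0.2891  0.1651] [1.8000e+02 3.0000e-02 1.6766e+02] [ 0.58  0.87 -0.29] [ 0.111 -0.069 -0.015] 0.08749835412244737 [-11.6  10.6 -21.6   0.  -57.8  -0.7]
35.35 [ 0.4544 -0.2887  0.1649] [1.7999e+02 1.0000e-02 1.6768e+02] [0.82 0.5  1.03] [ 0.048 -0.086  0.04 ] 0.08784385505827974 [-11.6  10.6 -21.6  -0.  -57.8  -0.8]
```

View pics/s12z.png

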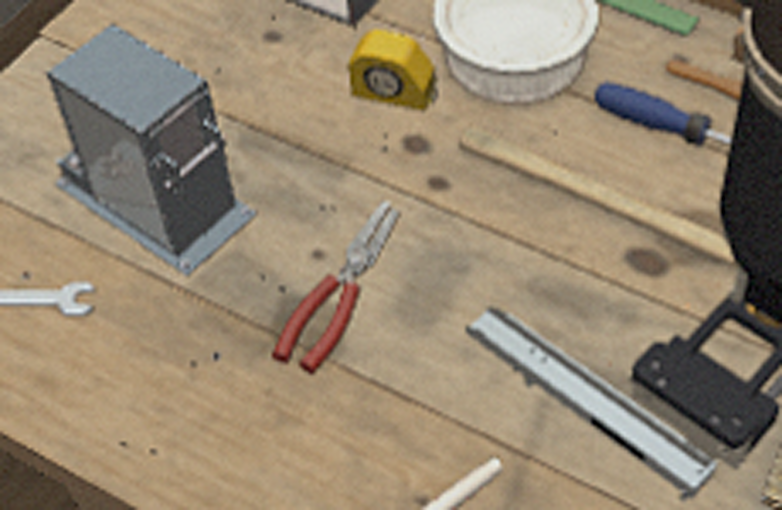

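View pics/s12y.png

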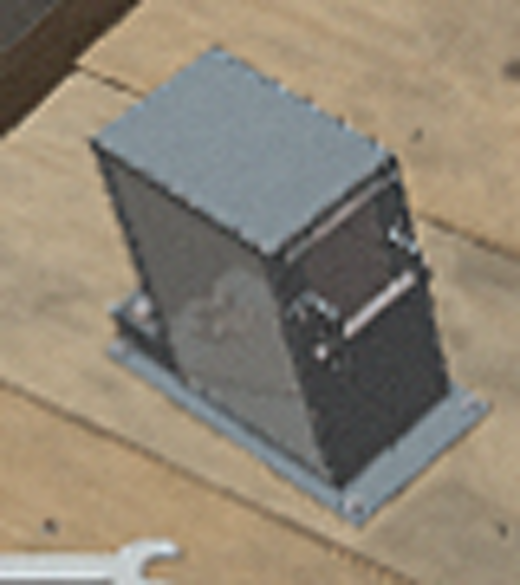

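View pics/d4.png

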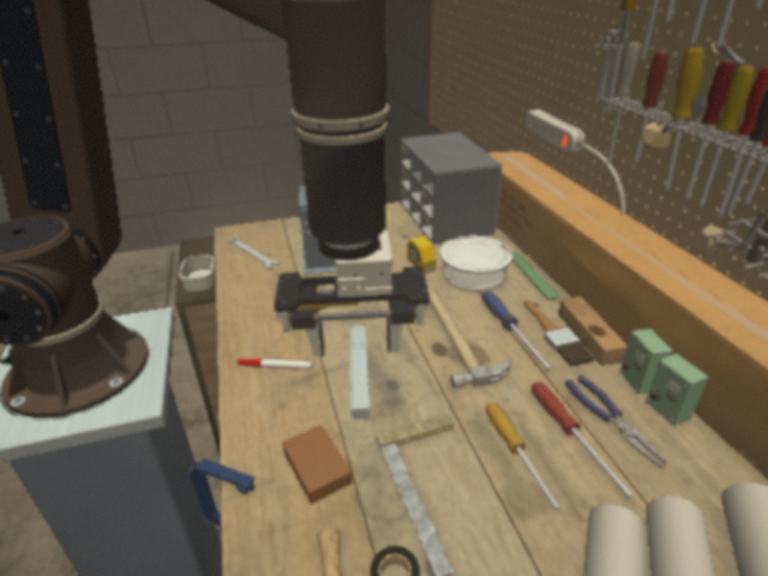

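```bash
python3 -c "
from plant import close_job;print(close_job())"
```

```text
the job is handed in; nothing more can be done
None
```

The nuts went into the dispenser and the empty chute is back on its feet where it started, in about 35 s of the 72 s. The robot is clear of everything, and I handed the job in; no verdict came back.

- **Loading:** I gripped the chute on its rubber strips and felt for the rail with the nose, finding its axis about 106 mm up. I then pushed the nose in level through the flap until the deep lug butted the rail at about 5 N, backed off a little and let the saddle down.
- **Tipping:** The moves cannot tilt the tool. So I lightened the grip to 7 N and raised the tail along an arc about the rail, letting the chute pivot in the fingers to about 21°. Rail load, worked out from the wrist force, stayed at about 1 to 4 N.
- **Unloading:** I levelled the chute, gripped it firmly again, lifted it off the rail and drew it out. I stood it on the bench with a light touch-down of about 5 N, then opened the gripper.

**Last checks:**
- The pictures show the chute empty and standing, and the flap shut. One nut is in the tray and others are visible through the clear side; there are none on the bench.
- The pliers, tape measure and sanding block look unmoved.
- I could not count all five nuts inside. The empty chute and bare bench are the evidence that they all went in.
- My first camera estimate of the rail was off: about 112 mm high against 106 mm felt, and about 5 mm short along the push direction. I relied on the felt values.

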